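# Free the sliding jaw of a welding jig and open it

### The arm

A 6-joint arm with a two-finger parallel gripper is mounted at the origin on the work surface. World frame = base frame: x ahead of the robot, y to its left, z up, the work surface at z = 0. Lengths are in m, angles in rad, forces in N, time in s.
With the tool pointing down it reaches from about 0.35 to 0.875 m from the base axis. Payload 4.2 kg.
Tool frame: the origin (TCP) lies at the centre of the arm's flange, where the gripper is bolted on; the fingertips stand 182 mm ahead of it and the grasp point (between the pads) lies 164 mm ahead of it; y points along the fingers, x is the direction in which the jaws open and shut, and the axes are right-handed (so a half turn about y gives the same grasp; the last joint's range is limited). The gripper opens to 87 mm and grips with 3 to 60 N. Pads are 19 mm wide; open, the fingers measure 117 mm over their backs; the gripper's body (75 mm by 190 mm) begins 51 mm behind the grasp point.
Start: joints at [-0.858, 0.385, 0.008, 0, -1.194, -0.259], TCP at [0.274, -0.562, 0.405] pointing down, gripper open.
Joint ranges: [-3.14, 3.14], [-1.21, 2.06], [-1.07, 1.41], [-3.16, 2.05], [-2.99, -0.16], [-3.1, 3.1]. Speed limits (rad/s): [2.79, 2.79, 3.14, 3.14, 3.14, 3.14].

### API

Orientations are given as a unit quaternion [w, x, y, z].
In Python, from cell import arm, eyes, nets gives the robot as it stands. The module is installed in compiled form; this text tells all that it offers.
- The arm moves only by the shell command python3 -m jog 'ROWS'. ROWS is JSON, a list of rows, each an object of numbers: "fingers": the opening, from 0 (shut) to 1 (fully open); "x", "y", "z": the shift along the tool's x, y, z in m; "roll": the turn about the tool's y in degrees. In form: [{"fingers": .., "x": .., "y": .., "z": .., "roll": ..}, ...]. A call has 1 to 10 rows; each row shifts and turns the commanded pose from where the row before left it, along the tool's axes as they then stand; what a row does not reach is not made up. A row lasts 1/8 s, in which the tool goes at most 62.5 mm and 10.7 degrees, less where a joint would pass 70% of its speed; a pose out of reach is approached as far as the arm can. A call is refused whole if a number of a shift passes 0.0625 or a number of a turn 10.7, either way. A call with a gripper value outside its range is refused whole. The fingers move at their own pace and stop on an object; the grip force is fixed at half the most. Time passes only in rows, so rows that do not move let the fingers close. It gives the time, the measured TCP pose, the force and the opening at its end, in the units of the state.
- arm.sense(): the state, without advancing time (a new reading comes with each control period).
- eyes.capture(name): name is "scene" or "side" or "wrist"; returns the picture (420x560x3 uint8, red, green, blue); there is no depth.
- eyes.camera_params(name): a dict with "mtx" (3x3 intrinsics, pixels), "R" (3x3) and "t" (3): a world point X has camera coordinates R X + t. Camera axes: x right, y down, z forward; pixel columns grow to the right and rows downward; lengths in m; the calibration is good to about 2 mm. The wrist camera is an equidistant fisheye: a pixel r from the principal point sees the ray r / f radians off the axis. A picture is of the moment at which its call begins: read the wrist's pose just before it. camera_params takes no time and is no camera call; for the wrist camera it gives the pose at the moment of the call.
- arm.close_job(): hands the job in, once; it reports no verdict.
Trained networks look in the newest picture that a camera, given by its name, has taken for a name from the list of things; names that differ only in an ending like _2 or _b are one class to them, and where a whole thing is asked for, a point or a joint stands for the part that bears it (a point fixed in the world has none). Each returns a list of dicts, best first, with "p" (0 to 1); they miss things now and then, are a little off and sometimes report something else, mostly with a low value. They report only what shows in the picture. A call takes as long as a camera call.
- nets.regions_of(camera, target): "mask" (420x560 bool, what is visible of it) and "pixel" ([column, row] in pixels, amid what is visible of it).
The state is a dict: "t": time; "joint_positions": joint angles; "joint_velocities": joint speeds; "joint_torque": joint torques, N m; "ee_pos": TCP position; "tool_rot": TCP orientation; "wrist_force": force on the tool from outside, world axes, zero at the start; "ft_torque": the same for the moment, N m; "gripper_width": finger opening in m.
Only numpy, scipy, OpenCV 4.12 (cv2) and the standard library are available. Lean on these libraries where they do the work, as an engineer would, in place of code of your own. Each camera call takes 0.05 s, during which the arm holds its last target.

### The job

The bracket in the welding jig is finished, so open the jig for unloading. Pull up the T-grip of the spring plunger that locks the sliding jaw, twist it until its key drops into the rest notch and the plunger stays up by itself, and let go of it. Only then slide the jaw by its handle all the way back, gently up against its rubber buffer; don't wrench the plunger, and leave the bracket and the things lying around where they are.

Things in the scene. Friction and masses are not known exactly. Their poses are not given: they have to be found in the camera images.
- jig: Flat steel welding jig on the table: base plate 130 x 400 x 16 mm, origin under its centre, z up, y along its length. The jaw slides along its +y. A fixed fence stands at its -y end, a stop block with a rubber buffer (20 mm wide, 8 N/mm) at its +y end.
- carriage: Sliding jaw: steel block 80 x 197 x 20 mm (top 36 mm over the table), a jaw plate 50 mm tall at its -y end, a plunger in the middle, a handle at its +y end. Axes as the jig's; origin on the jig's centre line below the plunger, jig y = 0 at the start. It opens along +y, 70 mm to the buffer, against about 3 N of friction; it is stopped by the plunger's nose in a hole until the plunger is up 8 mm.
- handle (a point): Middle of the top bar of the jaw's handle, a bent round bar 12 mm thick and 60 mm wide across the jaw (along x), 85 mm from the plunger's axis, bar centre 82 mm over the table, 40 mm clear below it.
- tknob: Black T-grip of the plunger: bar 56 x 13 mm and 14 mm high, origin in the bar's middle on the plunger's vertical axis, 92 mm over the table when down; bar along its own y, within 6 degrees of the jig's y when down. 24 mm below it is the rim of the sleeve's head, 43 mm wide. A 40 mm steel cross key under the grip lies along the bar.
- plunger (a joint): Lift of plunger and grip in m: 0 down (locking), 0.017 at most. Down, the key is in wide gaps of the head; above 0.013 it turns, either way, onto two lands (lift 0.013), each with a 7 mm rest notch in its middle (lift 0.0095 or a little less, key has 1.5 mm play). The notch is 50 to 130 degrees from the grip's first place: feel for it. Spring 4 N down, 8 N on the lands.
- bracket: Finished welded tee bracket, dark steel: foot 44 x 80 x 8 mm with an upright 36 x 8 mm, 36 mm high in all, 0.3 kg, loose on the jig between fence and jaw. Origin under its foot's middle. To be left where it is.
- brush: Bystander: brush with a wooden handle lying on the table beside the jig, origin under its middle. Leave it alone.
- hammer: Bystander: hammer with a wooden handle lying on the table near the fence end of the jig, origin under its middle. Leave it alone.
- magnet: Bystander: welding square magnet, a steel triangle 84 mm long and high and 20 mm thick, standing on the table beyond the jig. Leave it alone.
- rod_tin: Bystander: round tin of welding rods, 72 mm wide, 110 mm high (rods to 210 mm), standing on the table left of the jig. Leave it alone.

How it is judged:
On the way, in this order (a step that is already met when the one before it is completed fails the run):
1. the plunger is held up in its rest notch, the T-grip let go, the jaw not yet moved (value of joint plunger between 0.0084 and 0.0108 m and contact force between the fingers and tknob below 0.1 N and y of carriage in the frame of jig below 0.004 m), for 0.4 s.
2. the jaw is back against the buffer with the plunger still parked (value of joint plunger between 0.0084 and 0.0108 m and y of carriage in the frame of jig above 0.068 m), for 0.2 s.
At the end, for the whole second after the job is handed in: Jaw back against the rubber buffer (at most 2 mm short), at rest; plunger still held up in its rest notch (lift 8.4 to 10.8 mm); bracket within 5 mm of where it was, bystanders within 10 mm (all of step 2 and linear speed of carriage below 0.005 m/s and distance of bracket from where it was at the start of the episode below 0.005 m and distance of each of brush, hammer, magnet, rod_tin from where it was at the start of the episode below 0.01 m); the robot touches nothing.
It fails at once if the plunger's key is wrenched or pressed against the sleeve, the jaw forced while still locked, or rammed against the buffer, with more than 30 N (contact force between carriage and jig above 30 N).
It fails at once if the bracket is shifted by more than 5 mm or tipped (distance of bracket from where it was at the start of the episode above 0.005 m or angle between bracket's own z axis and vertical above 0.15 rad).
It fails at once if a bystander is moved by more than 10 mm (distance of any of brush, hammer, magnet, rod_tin from where it was at the start of the episode above 0.01 m).
It also fails if it takes over 72 s, if anything falls off the work surface, if the arm or the gripper's body presses on something with over 40 N, if the wrist force passes 120 N, or if a joint passes its speed limit or range.

## Working session

There is one attempt and no reset: what is moved stays moved. The work goes in short steps, Python scripts to look and compute and a shell command to move; the robot and the scene stay as the last step left them, time stands still between calls to the robot, and variables do not carry over. Pictures are saved under pics/ and viewed, and the job is handed in when it is done.

```bash
mkdir -p pics; ls; cat > h.py <<'E'
import numpy as np, cv2
from cell import arm, eyes, nets
def snap(c,name):
    im=eyes.capture(c); cv2.imwrite(f'pics/{name}.png',im[:,:,::-1]); return im
E
python3 - <<'E'
from h import *
for c in('scene','side','wrist'):
    snap(c,c+'0'); p=eyes.camera_params(c); print(c,np.round(p['mtx'],1).tolist(),np.round(p['R'],3).tolist(),np.round(p['t'],3).tolist())
    for n in ('tknob','handle','jig','carriage','bracket'):
        r=nets.regions_of(c,n); print(n,[(round(q['p'],2),np.round(q['pixel']).tolist(),int(q['mask'].sum())) for q in r][:3])
s=arm.sense();print(s['t'],s['ee_pos'],s['tool_rot'],s['wrist_force'],s['gripper_width'])
E
```

```text
pics
scene [[454.2, 0.0, 274.6], [0.0, 454.2, 206.5], [0.0, 0.0, 1.0]] [[0.045, 0.999, 0.011], [0.772, -0.028, -0.635], [-0.634, 0.037, -0.772]] [-0.079, -0.394, 1.479]
tknob [(0.69, [267.0, 209.0], 226)]
handle [(0.83, [265.0, 222.0], 2814), (0.31, [289.0, 300.0], 1339)]
jig [(0.98, [276.0, 231.0], 7453)]
carriage [(0.59, [268.0, 219.0], 2828)]
bracket [(0.71, [214.0, 213.0], 430)]
side [[523.9, 0.0, 282.4], [0.0, 523.9, 199.1], [0.0, 0.0, 1.0]] [[-0.846, -0.533, -0.013], [-0.266, 0.443, -0.856], [0.462, -0.721, -0.517]] [0.53, 0.185, 1.014]
tknob [(0.57, [287.0, 188.0], 271)]
handle [(0.56, [291.0, 199.0], 2613)]
jig [(0.56, [284.0, 216.0], 6962)]
carriage [(0.87, [290.0, 208.0], 2479)]
bracket [(0.61, [336.0, 192.0], 235), (0.41, [212.0, 203.0], 779)]
wrist [[325.2, 0.0, 273.8], [0.0, 325.2, 212.0], [0.0, 0.0, 1.0]] [[-0.438, 0.899, 0.001], [0.86, 0.419, 0.291], [0.261, 0.128, -0.957]] [0.625, -0.036, 0.391]
tknob []
handle []
jig []
carriage []
bracket []
0.9 [ 0.27396136 -0.56172657  0.40478941] [ 0.37469933 -0.37475267 -0.599644    0.59965651] [ 0.07004498  0.05901713 -0.63169679] 0.08698842657895463
```

```bash
python3 - <<'E'
import cv2
for c,(x0,y0,x1,y1) in {'scene':(130,130,430,330),'side':(170,120,430,293)}.items():
    im=cv2.imread(f'pics/{c}0.png')
    cv2.imwrite(f'pics/{c}0z.png',cv2.resize(im[y0:y1,x0:x1],(780,520),interpolation=cv2.INTER_CUBIC))
E
```

```text
(no output)
```

View pics/scene0.png

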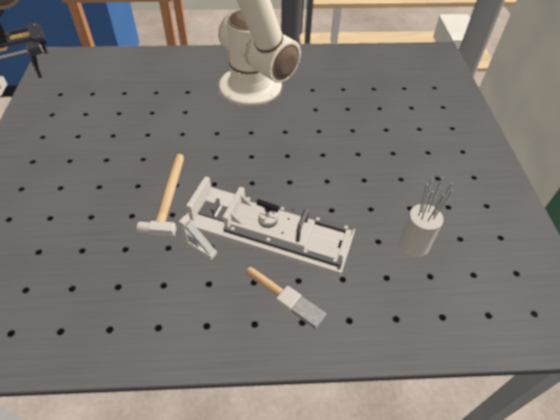

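View pics/side0.png

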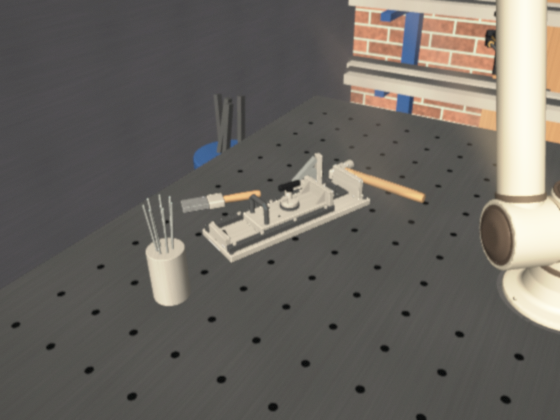

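View pics/wrist0.png

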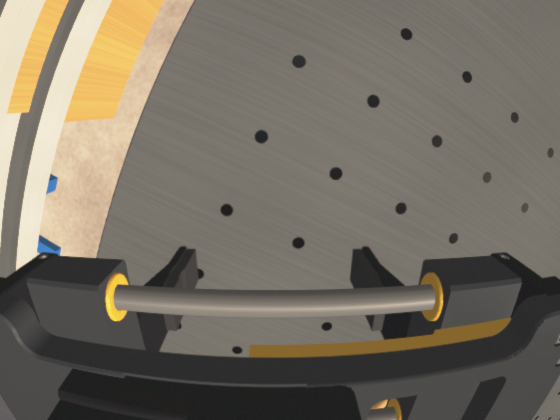

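View pics/scene0z.png

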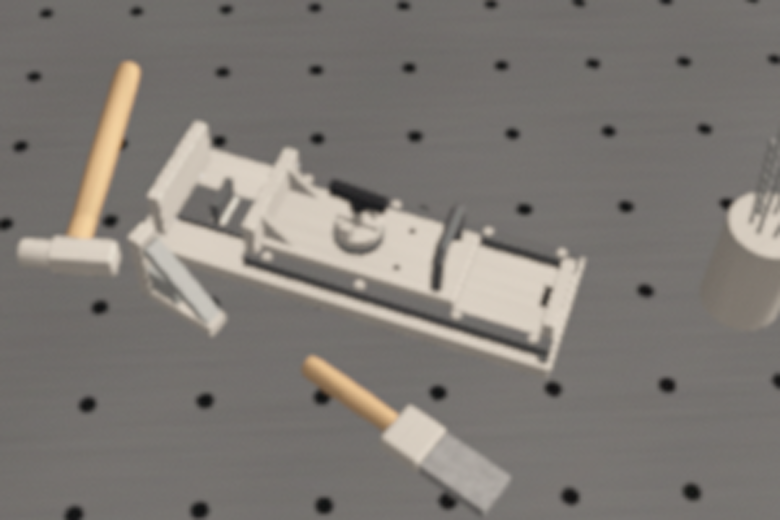

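View pics/side0z.png

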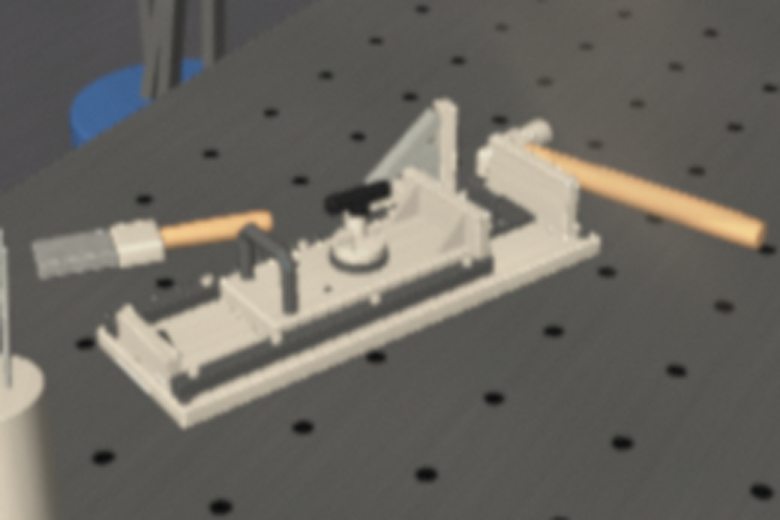

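```bash
cat >> h.py <<'E'
from scipy.spatial.transform import Rotation as Ro
def tri(obs):
    A=[];b=[]
    for c,uv in obs:
        p=eyes.camera_params(c);P=p['mtx']@np.c_[p['R'],p['t']]
        for k in(0,1):
            r=P[k]-uv[k]*P[2];r=r/np.linalg.norm(p['mtx'][0,0]);A.append(r[:3]);b.append(-r[3])
    return np.linalg.lstsq(np.array(A),np.array(b),rcond=None)[0]
def onplane(c,uv,z):
    p=eyes.camera_params(c);d=p['R'].T@np.linalg.inv(p['mtx'])@np.array([*uv,1.]);o=-p['R'].T@p['t']
    return o+d*(z-o[2])/d[2]
def proj(c,X):
    p=eyes.camera_params(c);q=p['R']@np.asarray(X)+p['t']
    if c!='wrist':
        q=p['mtx']@q;return q[:2]/q[2]
    r=np.hypot(q[0],q[1]);th=np.arctan2(r,q[2]);return p['mtx'][:2,2]+p['mtx'][0,0]*th*q[:2]/r
def wray(uv,z,p=None):
    p=p or eyes.camera_params('wrist');d=(np.array(uv)-p['mtx'][:2,2])/p['mtx'][0,0];th=np.linalg.norm(d)
    q=np.r_[np.sin(th)*d/th,np.cos(th)];d=p['R'].T@q;o=-p['R'].T@p['t'];return o+d*(z-o[2])/d[2]
def R():
    w,x,y,z=arm.sense()['tool_rot'];return Ro.from_quat([x,y,z,w]).as_matrix()
E
python3 - <<'E'
from h import *
def blob(c,n):
    r=nets.regions_of(c,n)[0];m=r['mask'];ys,xs=np.nonzero(m);return xs.mean(),ys.mean(),m
a=blob('scene','tknob');b=blob('side','tknob');print(a[:2],b[:2]);print('knob',tri([('scene',a[:2]),('side',b[:2])]))
print('sc z.092',onplane('scene',a[:2],.092),'side',onplane('side',b[:2],.092))
for c in('scene','side'):
    m=blob(c,'jig')[2].astype(np.uint8);h=cv2.convexHull(cv2.findNonZero(m));q=cv2.approxPolyDP(h,4,True)[:,0];print(c,[(p.tolist(),np.round(onplane(c,p,.016),3).tolist()) for p in q])
print(np.round(R(),3))
E
```

```text
(np.float64(268.1991150442478), np.float64(207.48230088495575)) (np.float64(289.0221402214022), np.float64(189.54243542435424))
knob [0.58198685 0.03797378 0.08128878]
sc z.092 [0.58997056 0.03712356 0.092     ] side [0.57237836 0.05479088 0.092     ]
scene [([353, 232], [0.611, 0.24, 0.016]), ([337, 274], [0.725, 0.186, 0.016]), ([202, 232], [0.598, -0.121, 0.016]), ([187, 216], [0.548, -0.16, 0.016]), ([187, 205], [0.513, -0.163, 0.016]), ([206, 177], [0.418, -0.121, 0.016]), ([307, 209], [0.536, 0.136, 0.016])]
side [([369, 199], [0.447, -0.119, 0.016]), ([367, 205], [0.44, -0.09, 0.016]), ([232, 262], [0.586, 0.26, 0.016]), ([203, 234], [0.703, 0.213, 0.016]), ([205, 225], [0.722, 0.182, 0.016]), ([252, 194], [0.71, 0.011, 0.016]), ([335, 165], [0.603, -0.239, 0.016]), ([360, 178], [0.512, -0.206, 0.016])]
[[-0.438 -0.    -0.899]
 [ 0.899 -0.    -0.438]
 [-0.    -1.     0.   ]]
```

```bash
python3 - <<'E'
from h import *
S=lambda x,y:(130+x/2.6,130+y/2.6)
D=lambda x,y:(170+x/3,120+y/3)
k=tri([('scene',S(359,195)),('side',D(358,197))]);print('knob',k,proj('scene',k),proj('side',k),S(359,195),D(358,197))
print('knob pl',onplane('scene',S(359,195),.092),onplane('side',D(358,197),.092))
print('bar ends',onplane('scene',S(332,188),.092),onplane('scene',S(387,203),.092))
for p in[(185,410),(100,330),(598,238)]:print('side',onplane('side',D(*p),.016))
for p in[(585,262),(548,366)]:print('sc',onplane('scene',S(*p),.016))
print('handle top', onplane('scene',S(457,210),.088),onplane('scene',S(436,265),.088), onplane('side',D(245,229),.088),onplane('side',D(290,258),.088))
s=arm.sense();print(s['t'],s['joint_positions'])
E
```

```text
knob [0.58201855 0.03731594 0.09095476] [268.15805679 205.08521204] [289.43188412 185.60396782] (268.0769230769231, 205.0) (289.3333333333333, 185.66666666666669)
knob pl [0.58262291 0.03710838 0.092     ] [0.58109444 0.03924423 0.092     ]
bar ends [0.57373521 0.01353337 0.092     ] [0.59259145 0.06128797 0.092     ]
side [0.59730243 0.24598268 0.016     ]
side [0.712426   0.19977316 0.016     ]
side [ 0.44572082 -0.11789753  0.016     ]
sc [0.60750526 0.24498656 0.016     ]
sc [0.71703989 0.19546699 0.016     ]
handle top [0.5994556  0.12246709 0.088     ] [0.65831635 0.09944657 0.088     ] [0.6319678  0.11795364 0.088     ] [0.58030003 0.13479844 0.088     ]
1.1 [-8.58415009e-01  3.84679579e-01  7.86843383e-03  2.51029879e-05
 -1.19398006e+00 -2.58582881e-01]
```

```bash
python3 -m jog '[{"x":0.0337,"z":-0.045},{"x":0.0337,"z":-0.045},{"x":0.0337,"z":-0.045},{"x":0.0337,"z":-0.045},{"x":0.0337,"z":-0.045},{"x":0.0337,"z":-0.045}]' && python3 -m jog '[{"x":0.0337,"z":-0.045},{"x":0.0337,"z":-0.045},{"x":0.0337,"z":-0.045},{"x":0.0337,"z":-0.045},{"x":0.0337,"z":-0.045},{"x":0.0337,"z":-0.045},{"roll":-10.5},{"roll":-10.5},{"roll":-10.5},{"roll":-10.5}]' && python3 -m jog '[{"y":0.02},{"y":0.02},{}]'
python3 - <<'E'
from h import *
snap('wrist','w1');p=eyes.camera_params('wrist')
s=arm.sense();print(s['t'],s['ee_pos'],np.round(s['joint_positions'],2),s['wrist_force']);print(np.round(R(),3))
for n in('tknob','handle'):
  for q in nets.regions_of('wrist',n)[:2]: print(n,q['p'],q['pixel'],q['mask'].sum(), wray(q['pixel'],.099,p))
print(proj('wrist',[.582,.038,.092]))
E
```

```text
1.15 [ 0.2739641  -0.56171945  0.40475878] [-0.86  0.38  0.01  0.   -1.19 -0.26] [ 0.43903001 -0.1276036  -0.01734088]
[[-0.438 -0.    -0.899]
 [ 0.899 -0.    -0.438]
 [-0.    -1.     0.   ]]
[467.28705075 454.70634083]$[0]: bad value
```

View pics/w1.png

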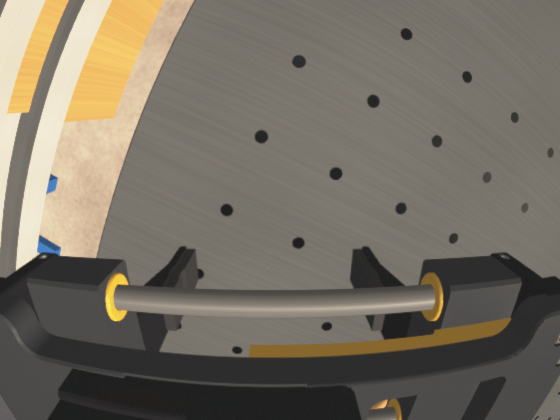

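```bash
python3 -m jog '[{"fingers":1,"x":0.0337,"y":0,"z":-0.045,"roll":0},{"fingers":1,"x":0.0337,"y":0,"z":-0.045,"roll":0},{"fingers":1,"x":0.0337,"y":0,"z":-0.045,"roll":0},{"fingers":1,"x":0.0337,"y":0,"z":-0.045,"roll":0},{"fingers":1,"x":0.0337,"y":0,"z":-0.045,"roll":0},{"fingers":1,"x":0.0337,"y":0,"z":-0.045,"roll":0}]'
```

```text
t: 2.0
ee_pos: [0.4286, -0.2599, 0.4051]
tool_rot: [-0.374, 0.375, 0.6, -0.6]
wrist_force: [0.5, -0.8, 0.8]
gripper_width: 0.0869
```

```bash
python3 -m jog '[{"fingers":1,"x":0.0337,"y":0,"z":-0.045,"roll":0},{"fingers":1,"x":0.0337,"y":0,"z":-0.045,"roll":0},{"fingers":1,"x":0.0337,"y":0,"z":-0.045,"roll":0},{"fingers":1,"x":0.0337,"y":0,"z":-0.045,"roll":0},{"fingers":1,"x":0.0337,"y":0,"z":-0.045,"roll":0},{"fingers":1,"x":0.0337,"y":0,"z":-0.045,"roll":0},{"fingers":1,"x":0,"y":0.01,"z":0,"roll":-10.5},{"fingers":1,"x":0,"y":0.01,"z":0,"roll":-10.5},{"fingers":1,"x":0,"y":0.01,"z":0,"roll":-10.5},{"fingers":1,"x":0,"y":0.01,"z":0,"roll":-10.5}]' 
python3 -m jog '[{"fingers":1,"x":0,"y":0,"z":0,"roll":0}]'
python3 - <<'E'
from h import *
snap('wrist','w2');p=eyes.camera_params('wrist')
s=arm.sense();print(s['t'],s['ee_pos'],np.round(s['joint_positions'],2),s['wrist_force']);print(np.round(R(),3))
for n in('tknob','handle'):
  for q in nets.regions_of('wrist',n)[:2]: print(n,q['p'],q['pixel'],q['mask'].sum(), wray(q['pixel'],.099,p))
print(proj('wrist',[.582,.038,.092]))
E
```

```text
t: 3.25
ee_pos: [0.5821, 0.0386, 0.3645]
tool_rot: [-0.133, 0.133, 0.695, -0.695]
wrist_force: [0.2, 0.6, -0.0]
gripper_width: 0.087
t: 3.38
ee_pos: [0.5819, 0.0385, 0.364]
tool_rot: [0.136, -0.135, -0.694, 0.694]
wrist_force: [1.0, -0.3, -0.1]
gripper_width: 0.0873
3.425 [0.58209476 0.03848768 0.36470252] [ 0.34  0.35 -0.16  0.   -1.07 -0.73] [-0.04278095 -0.21995704 -0.03608808]
[[-0.926 -0.    -0.377]
 [ 0.377 -0.    -0.926]
 [ 0.    -1.     0.   ]]
tknob 0.58 [274.1, 213.0] 1136 [0.58077488 0.03394697 0.099     ]
handle 0.76 [270.1, 190.3] 15643 [0.576712   0.01579092 0.099     ]
[275.08376432 214.83980739]
```

View pics/w2.png

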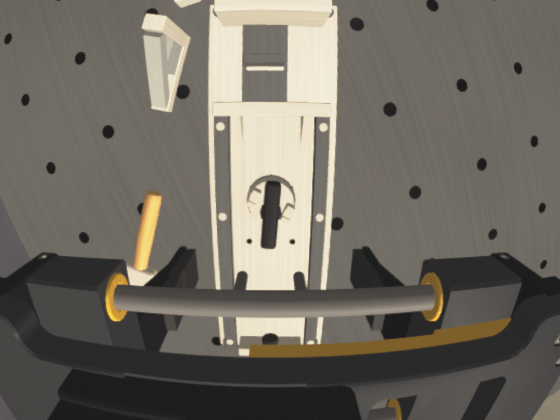

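```bash
python3 - <<'E'
from h import *
im=cv2.imread('pics/w2.png');cv2.imwrite('pics/w2z.png',cv2.resize(im[140:290,200:350],(600,600),interpolation=cv2.INTER_CUBIC))
p=eyes.camera_params('wrist')
m=(im[...,:3].max(2)<35).astype(np.uint8);m[:170]=0;m[252:]=0;m[:,:255]=0;m[:,290:]=0
n,l,st,c=cv2.connectedComponentsWithStats(m);i=1+st[1:,4].argmax();print(st[i],c[i]);ys,xs=np.nonzero(l==i)
P=np.array([wray((x,y),.097,p)[:2] for x,y in zip(xs,ys)]);print(P.mean(0));u,sv,v=np.linalg.svd(P-P.mean(0),full_matrices=False);print(v[0],np.degrees(np.arctan2(v[0,1],v[0,0])))
r=cv2.minAreaRect(P.astype(np.float32)*1000);print(r)
for a,b in[((222,215),(220,127)),((320,217),(323,127))]:
  A,B=wray(a,.036,p),wray(b,.036,p);print(A,B,np.degrees(np.arctan2(*(A-B)[1::-1])))
E
```

```text
[271 182   2   2   3] [271.66666667 182.33333333]
[0.57394494 0.01103822]
[-0.36643593  0.93044329] 111.49597909799336
((574.1144409179688, 11.112031936645508), (0.7938833236694336, 0.7759627103805542), 67.83653259277344)
[0.63779895 0.03451709 0.036     ] [ 0.60396069 -0.04591886  0.036     ] 67.18420358340605
[0.5475415  0.07350528 0.036     ] [ 0.51376539 -0.00908942  0.036     ] 67.75848557665313
```

View pics/w2z.png

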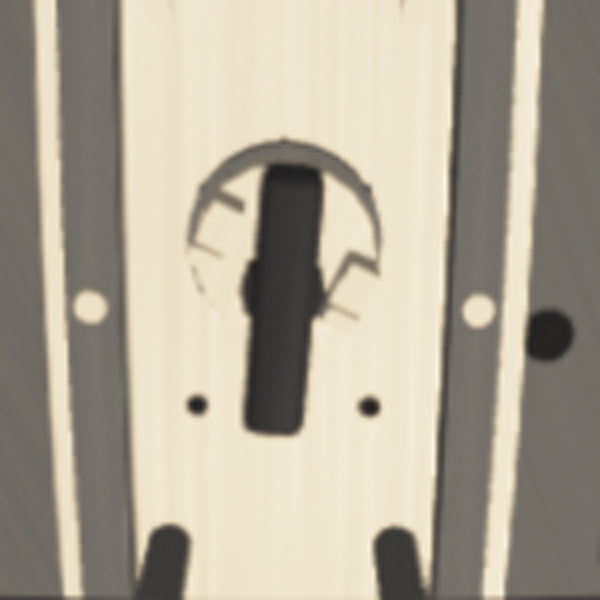

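```bash
python3 - <<'E'
from h import *
p=eyes.camera_params('wrist')
A,B=wray((273.2,181.7),.099,p),wray((268.2,248.3),.097,p);print(A,B,(A+B)/2,np.linalg.norm(A-B),np.degrees(np.arctan2(*(B-A)[1::-1])))
E
```

```text
[0.57249483 0.0106421  0.099     ] [0.59760309 0.06128626 0.097     ] [0.58504896 0.03596418 0.098     ] 0.05656196363964757 63.62879570834046
```

```bash
python3 -m jog '[{"fingers":1,"x":-0.0024,"y":0.022,"z":0.0006,"roll":4.3},{"fingers":0.7,"x":0,"y":0.022,"z":0,"roll":0},{"fingers":0.5,"x":0,"y":0.021,"z":0,"roll":0},{"fingers":0.5,"x":0,"y":0,"z":0,"roll":0}]' 
python3 - <<'E'
from h import *
for c in('wrist','side','scene'):
  im=snap(c,c[:2]+'3')[:,:,::-1]
  x,y={'wrist':(200,150),'side':(230,130),'scene':(210,140)}[c]
  cv2.imwrite('pics/'+c[:2]+'3z.png',cv2.resize(im[y:y+150,x:x+150],(600,600),interpolation=cv2.INTER_CUBIC))
p=eyes.camera_params('wrist')
s=arm.sense();print(s['t'],s['ee_pos'],np.round(s['joint_positions'],2),s['wrist_force'],s['ft_torque']);print(np.round(R(),3))
E
```

```text
t: 4.03
ee_pos: [0.5837, 0.0369, 0.2987]
tool_rot: [0.162, -0.16, -0.688, 0.689]
wrist_force: [0.5, -0.8, -0.4]
gripper_width: 0.0649
4.175 [0.58458081 0.03716525 0.30109411] [ 0.34  0.41 -0.23  0.   -0.92 -0.8 ] [ 0.14940653 -0.73584637 -1.10095457] [-0.01983164  0.07225959  0.01433525]
[[-0.896  0.002 -0.443]
 [ 0.443  0.    -0.896]
 [-0.002 -1.    -0.001]]
```

View pics/wr3.png

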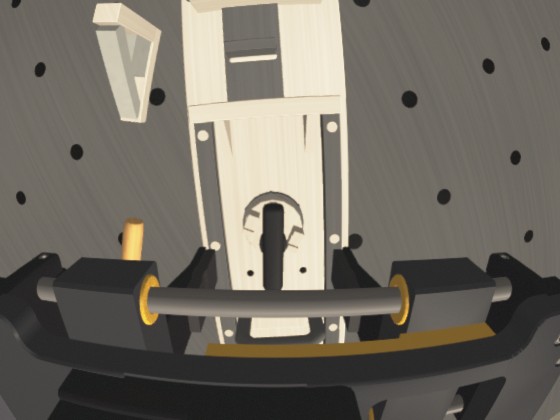

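View pics/si3z.png

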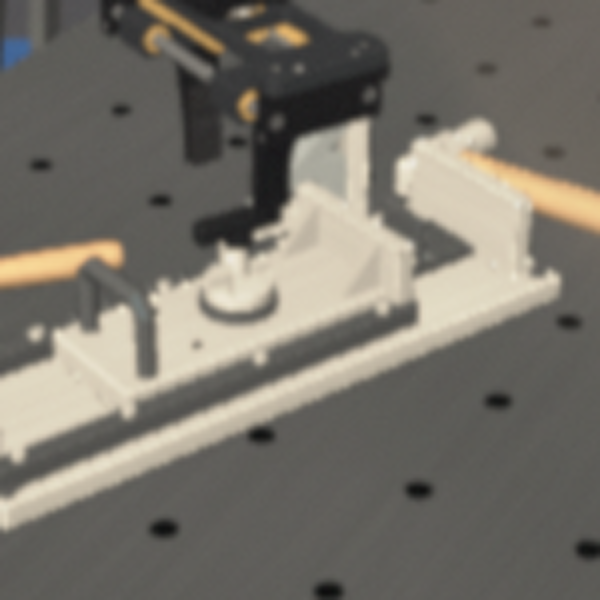

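View pics/sc3z.png

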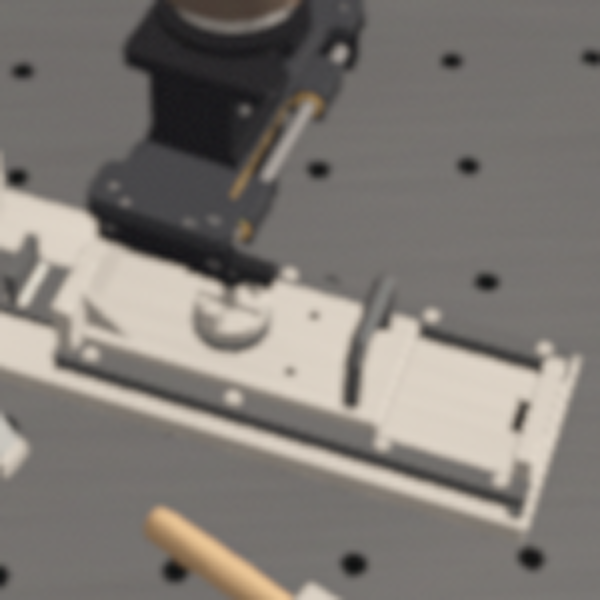

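```bash
python3 -m jog '[{"fingers":0.5,"x":0,"y":0.02,"z":0,"roll":0},{"fingers":0.5,"x":0,"y":0.015,"z":0,"roll":0},{"fingers":0.5,"x":0,"y":0.006,"z":0,"roll":0},{"fingers":0.25,"x":0,"y":0,"z":0,"roll":0},{"fingers":0.25,"x":0,"y":0,"z":0,"roll":0},{"fingers":0.25,"x":0,"y":0,"z":0,"roll":0}]' 
python3 - <<'E'
from h import *
for c in('wrist','side'):
  im=snap(c,c[:2]+'4')[:,:,::-1]
  x,y={'wrist':(200,220),'side':(230,130),'scene':(210,140)}[c]
  cv2.imwrite('pics/'+c[:2]+'4z.png',cv2.resize(im[y:y+150,x:x+150],(600,600),interpolation=cv2.INTER_CUBIC))
s=arm.sense();print(s['t'],s['ee_pos'],s['gripper_width'],s['wrist_force'],s['ft_torque'])
E
```

```text
t: 4.92
ee_pos: [0.5843, 0.0371, 0.2593]
tool_rot: [-0.16, 0.161, 0.689, -0.688]
wrist_force: [-0.2, 0.2, 0.6]
gripper_width: 0.0244
5.025 [0.58414621 0.03704877 0.25917811] 0.022935711463870724 [-0.17963297  0.34736915 -1.00772535] [-0.00808862  0.04618279 -0.03274569]
```

View pics/wr4.png

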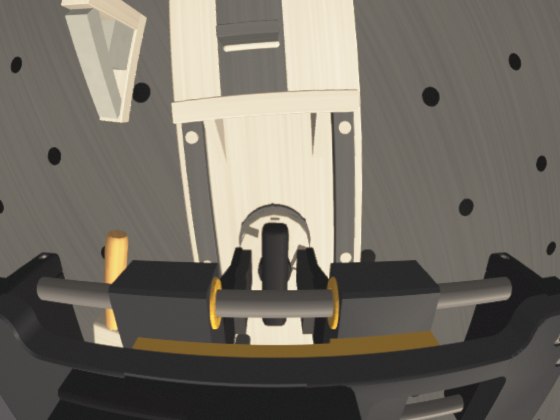

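View pics/si4z.png

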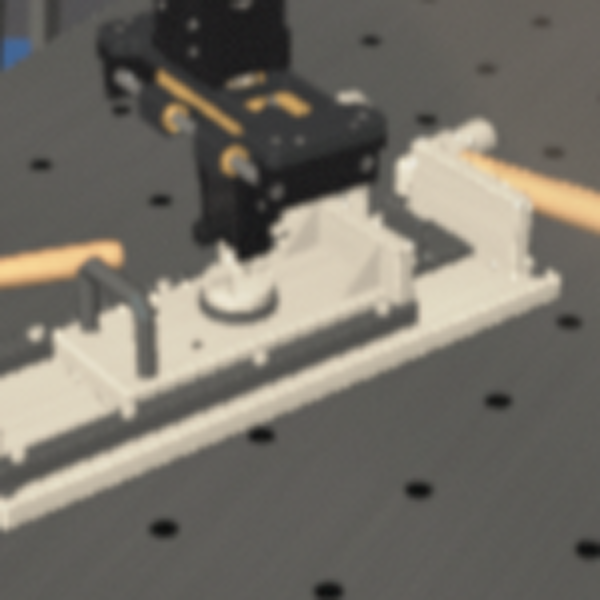

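```bash
python3 -m jog '[{"fingers":0.18,"x":0,"y":0,"z":0,"roll":0},{"fingers":0.16,"x":0,"y":0,"z":0,"roll":0},{"fingers":0.15,"x":0,"y":0,"z":0,"roll":0},{"fingers":0.15,"x":0,"y":0,"z":0,"roll":0}]'
python3 -m jog '[{"fingers":0.12,"x":0,"y":0,"z":0,"roll":0},{"fingers":0.1,"x":0,"y":0,"z":0,"roll":0},{"fingers":0.0,"x":0,"y":0,"z":0,"roll":0}]'
python3 - <<'E'
from h import *
s=arm.sense();print(s['t'],s['ee_pos'],s['gripper_width'],s['wrist_force'],s['ft_torque'])
E
```

```text
t: 5.52
ee_pos: [0.5841, 0.037, 0.2589]
tool_rot: [-0.161, 0.161, 0.689, -0.689]
wrist_force: [-0.1, -1.0, 1.3]
gripper_width: 0.0168
t: 5.9
ee_pos: [0.5841, 0.037, 0.2589]
tool_rot: [-0.161, 0.161, 0.689, -0.689]
wrist_force: [0.0, 0.0, 2.3]
gripper_width: 0.0164
5.9 [0.5841329  0.03704115 0.25891234] 0.016445766980012738 [0.04571274 0.03741733 2.26246401] [-0.03261409  0.09628335 -0.00438317]
```

```bash
python3 -m jog '[{"fingers":0,"x":0,"y":0,"z":0,"roll":0},{"fingers":0,"x":0,"y":0,"z":0,"roll":0},{"fingers":0.0,"x":0,"y":0,"z":0,"roll":0}]'
python3 - <<'E'
from h import *
s=arm.sense();print(s['t'],s['ee_pos'],s['gripper_width'],s['wrist_force'],s['ft_torque'])
im=snap('wrist','wr5')[:,:,::-1]
cv2.imwrite('pics/wr5z.png',cv2.resize(im[190:340,200:350],(600,600),interpolation=cv2.INTER_CUBIC))
s=arm.sense();print(s['t'],s['ee_pos'],s['gripper_width'],s['wrist_force'],s['ft_torque'])
E
```

```text
t: 6.28
ee_pos: [0.5841, 0.037, 0.2589]
tool_rot: [-0.161, 0.161, 0.689, -0.689]
wrist_force: [0.0, -0.6, 3.3]
gripper_width: 0.0162
6.275 [0.58413855 0.03703714 0.25886895] 0.016249222279394765 [ 0.00576081 -0.56639951  3.33918262] [-0.0159379   0.08240803  0.01892159]
6.325 [0.58412616 0.03704257 0.25888969] 0.016722537848119407 [-0.56737132 -0.09818345  2.97495161] [-0.04498138  0.03482971 -0.03782335]
```

View pics/wr5z.png

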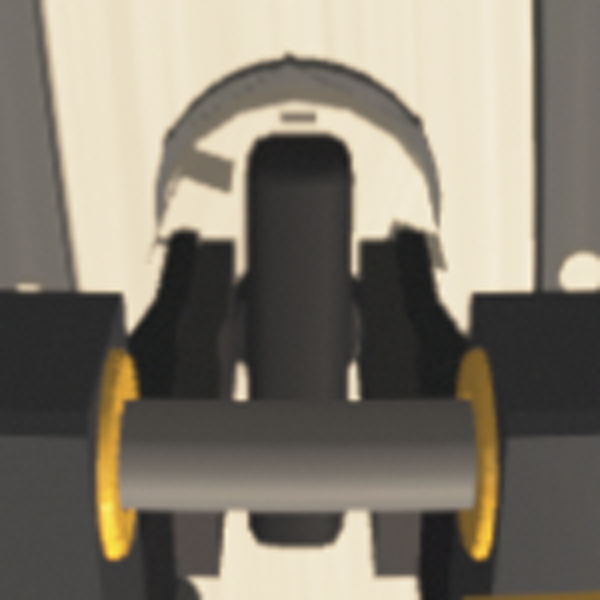

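```bash
python3 -m jog '[{"fingers":0.26,"x":0,"y":0,"z":0,"roll":0},{"fingers":0.26,"x":0,"y":0,"z":0,"roll":0},{"fingers":0.26,"x":0,"y":-0.009,"z":0,"roll":0},{"fingers":0.26,"x":0,"y":0,"z":0,"roll":0},{"fingers":0.16,"x":0,"y":0,"z":0,"roll":0},{"fingers":0.16,"x":0,"y":0,"z":0,"roll":0},{"fingers":0.0,"x":0,"y":0,"z":0,"roll":0},{"fingers":0.0,"x":0,"y":0,"z":0,"roll":0},{"fingers":0.0,"x":0,"y":0,"z":0,"roll":0}]'
python3 - <<'E'
from h import *
s=arm.sense();print(s['t'],s['ee_pos'],s['gripper_width'],s['wrist_force'],s['ft_torque'])
im=snap('wrist','wr6')[:,:,::-1]
cv2.imwrite('pics/wr6z.png',cv2.resize(im[190:340,200:350],(600,600),interpolation=cv2.INTER_CUBIC))
s=arm.sense();print(s['t'],s['ee_pos'],s['gripper_width'],s['wrist_force'],s['ft_torque'])
E
```

```text
t: 7.45
ee_pos: [0.5841, 0.037, 0.2678]
tool_rot: [-0.161, 0.161, 0.689, -0.689]
wrist_force: [0.4, -0.1, 1.7]
gripper_width: 0.0147
7.45 [0.58413092 0.0370301  0.2678476 ] 0.01470708358066089 [ 0.44425358 -0.08120782  1.69954728] [-0.05093943  0.03169528 -0.01909931]
7.5 [0.58412893 0.03702662 0.26784826] 0.014889811831276021 [ 0.10053215 -1.27624376  0.67917861] [-0.03673817 -0.00147426  0.0690761 ]
```

View pics/wr6z.png

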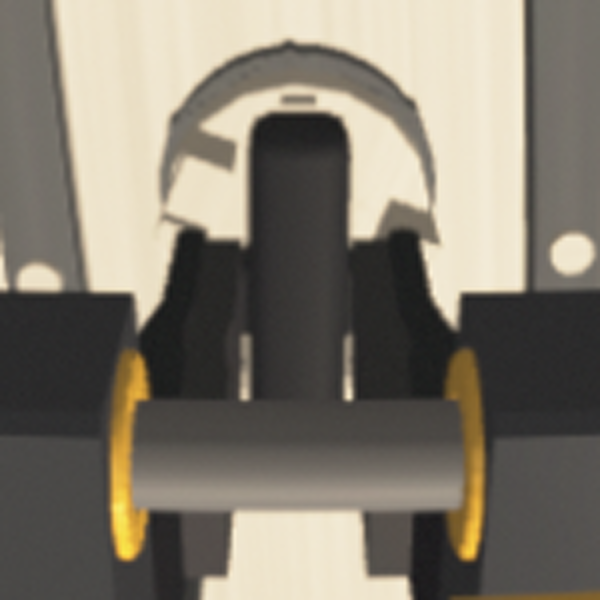

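```bash
python3 -m jog '[{"fingers":0,"x":0,"y":0,"z":0,"roll":0},{"fingers":0,"x":0,"y":0,"z":0,"roll":0},{"fingers":0.0,"x":0,"y":0,"z":0,"roll":0},{"fingers":0.0,"x":0,"y":0,"z":0,"roll":0}]'
python3 -m jog '[{"fingers":0,"x":0,"y":-0.002,"z":0,"roll":0},{"fingers":0,"x":0,"y":0,"z":0,"roll":0}]'
python3 - <<'E'
from h import *
im=snap('wrist','wr7')[:,:,::-1]
cv2.imwrite('pics/wr7z.png',cv2.resize(im[190:340,200:350],(600,600),interpolation=cv2.INTER_CUBIC))
s=arm.sense();print(s['t'],s['ee_pos'],s['gripper_width'],s['wrist_force'],s['ft_torque'])
E
```

```text
t: 8.0
ee_pos: [0.5841, 0.037, 0.2678]
tool_rot: [-0.161, 0.161, 0.689, -0.689]
wrist_force: [0.0, -0.4, 2.0]
gripper_width: 0.0148
t: 8.25
ee_pos: [0.5841, 0.037, 0.2689]
tool_rot: [-0.161, 0.161, 0.689, -0.689]
wrist_force: [2.1, -0.6, -5.2]
gripper_width: 0.0147
8.3 [0.58406993 0.03704098 0.26892136] 0.014706772700699738 [ 3.39902671  0.9003172  -4.77831582] [-0.14014159 -0.89144083 -0.01206555]
```

View pics/wr7z.png

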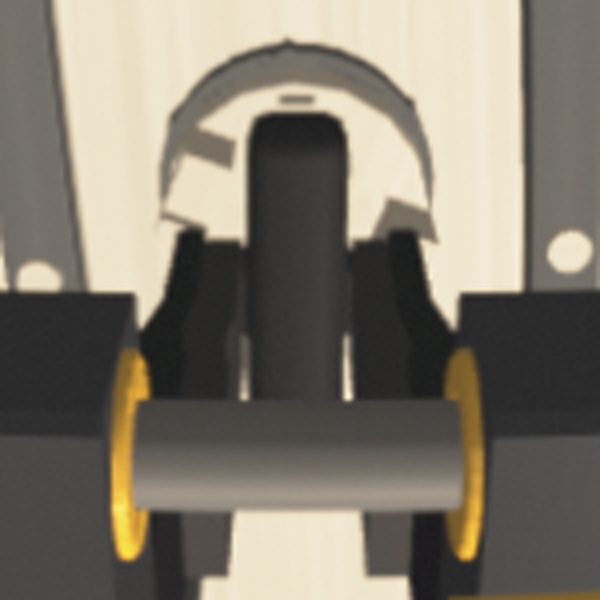

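```bash
python3 -m jog '[{"fingers":0,"x":0,"y":-0.002,"z":0,"roll":0},{"fingers":0,"x":0,"y":-0.002,"z":0,"roll":0},{"fingers":0,"x":0,"y":0,"z":0,"roll":0}]'
python3 -m jog '[{"fingers":0,"x":0,"y":-0.002,"z":0,"roll":0},{"fingers":0,"x":0,"y":-0.002,"z":0,"roll":0},{"fingers":0,"x":0,"y":0,"z":0,"roll":0}]'
python3 -m jog '[{"fingers":0,"x":0,"y":-0.002,"z":0,"roll":0},{"fingers":0,"x":0,"y":-0.002,"z":0,"roll":0},{"fingers":0,"x":0,"y":0,"z":0,"roll":0}]'
python3 - <<'E'
from h import *
im=snap('side','si7')[:,:,::-1]
cv2.imwrite('pics/si7z.png',cv2.resize(im[140:240,230:330],(600,600),interpolation=cv2.INTER_CUBIC))
s=arm.sense();print(s['t'],s['ee_pos'],s['gripper_width'],s['wrist_force'],s['ft_torque'])
E
```

```text
t: 8.68
ee_pos: [0.584, 0.037, 0.2737]
tool_rot: [0.161, -0.161, -0.689, 0.689]
wrist_force: [3.3, -0.4, -6.4]
gripper_width: 0.0146
t: 9.05
ee_pos: [0.584, 0.037, 0.2777]
tool_rot: [0.161, -0.161, -0.689, 0.689]
wrist_force: [3.8, -1.5, -7.7]
gripper_width: 0.0148
t: 9.43
ee_pos: [0.584, 0.037, 0.2817]
tool_rot: [0.161, -0.161, -0.689, 0.689]
wrist_force: [4.8, -1.3, -9.6]
gripper_width: 0.0147
9.475 [0.58396655 0.03702978 0.28166605] 0.014574378982285927 [ 3.16982601 -0.46432234 -8.89307524] [-0.12227609 -1.01028264 -0.02419553]
```

View pics/si7z.png

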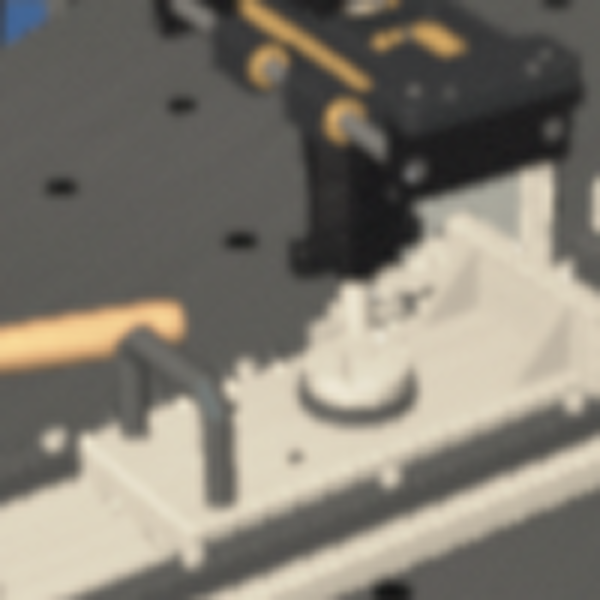

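```bash
python3 -m jog '[{"fingers":0,"x":0,"y":-0.001,"z":0,"roll":0},{"fingers":0,"x":0,"y":0,"z":0,"roll":-3},{"fingers":0,"x":0,"y":0,"z":0,"roll":-3},{"fingers":0,"x":0,"y":0,"z":0,"roll":-4},{"fingers":0,"x":0,"y":0,"z":0,"roll":0}]'
python3 -c "
from h import *
s=arm.sense();print(s['t'],s['ee_pos'],s['gripper_width'],s['wrist_force'],s['ft_torque'])"
python3 -m jog '[{"fingers":0,"x":0,"y":0,"z":0,"roll":-5},{"fingers":0,"x":0,"y":0,"z":0,"roll":-5},{"fingers":0,"x":0,"y":0,"z":0,"roll":0}]'
python3 -c "
from h import *
s=arm.sense();print(s['t'],s['ee_pos'],s['gripper_width'],s['wrist_force'],s['ft_torque'],R()[:,0])
snap('wrist','wr8')"
```

```text
t: 10.1
ee_pos: [0.5839, 0.0371, 0.2826]
tool_rot: [0.101, -0.1, -0.7, 0.7]
wrist_force: [3.1, -0.3, -9.9]
gripper_width: 0.0146
10.1 [0.58393351 0.03705194 0.28262674] 0.014594743318881262 [ 3.06415814 -0.29244299 -9.86239434] [ 0.03758574 -0.92293059 -0.00211008]
t: 10.48
ee_pos: [0.5839, 0.0371, 0.2826]
tool_rot: [0.04, -0.039, -0.706, 0.706]
wrist_force: [1.9, 0.5, -9.3]
gripper_width: 0.0148
10.475 [0.58387915 0.03705822 0.28258434] 0.014790450511640626 [ 1.92921451  0.51340087 -9.3348257 ] [ 0.04813265 -0.80125309 -0.0009434 ] [-9.93741752e-01  1.11699453e-01  7.50195096e-04]
```

View pics/wr8.png

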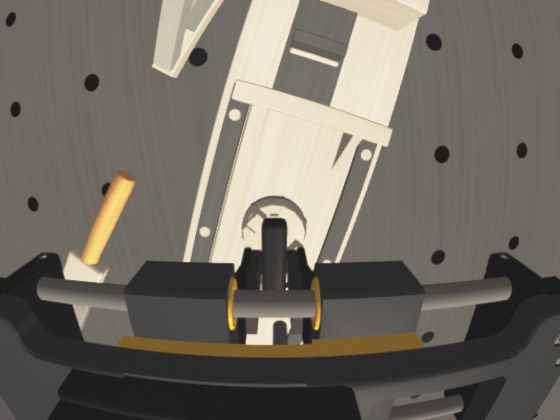

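```bash
python3 -m jog '[{"fingers":0,"x":0,"y":0,"z":0,"roll":-5},{"fingers":0,"x":0,"y":0,"z":0,"roll":-5},{"fingers":0,"x":0,"y":0,"z":0,"roll":-5},{"fingers":0,"x":0,"y":0,"z":0,"roll":-5},{"fingers":0,"x":0,"y":0,"z":0,"roll":-4},{"fingers":0,"x":0,"y":0,"z":0,"roll":0}]'
python3 -c "
from h import *
s=arm.sense();print(s['t'],s['ee_pos'],s['wrist_force'],s['ft_torque'])"
python3 -m jog '[{"fingers":0,"x":0,"y":0.001,"z":0,"roll":0},{"fingers":0,"x":0,"y":0,"z":0,"roll":0}]'
python3 -m jog '[{"fingers":0,"x":0,"y":0.001,"z":0,"roll":0},{"fingers":0,"x":0,"y":0,"z":0,"roll":0}]'
python3 -c "
from h import *
s=arm.sense();print(s['t'],s['ee_pos'],s['wrist_force'],s['ft_torque'])"
```

```text
t: 11.28
ee_pos: [0.5837, 0.037, 0.2825]
tool_rot: [0.108, -0.108, 0.699, -0.699]
wrist_force: [1.0, 0.2, -9.7]
gripper_width: 0.0147
11.275 [0.58372376 0.03702562 0.28250348] [ 1.03882138  0.22114477 -9.73353819] [ 0.09376752 -0.5026604  -0.05005578]
t: 11.52
ee_pos: [0.5838, 0.037, 0.2815]
tool_rot: [0.108, -0.109, 0.699, -0.699]
wrist_force: [1.3, 1.2, -9.4]
gripper_width: 0.0146
t: 11.78
ee_pos: [0.5838, 0.037, 0.281]
tool_rot: [-0.108, 0.109, -0.699, 0.699]
wrist_force: [-0.1, 0.9, -6.7]
gripper_width: 0.0144
11.775 [0.58381565 0.037      0.28101471] [-0.06904878  0.9432287  -6.66122601] [0.22019133 0.3008142  0.00601417]
```

```bash
python3 -m jog '[{"fingers":0.19,"x":0,"y":0,"z":0,"roll":0},{"fingers":0.19,"x":0,"y":0,"z":0,"roll":0},{"fingers":0.19,"x":0,"y":0,"z":0,"roll":0}]'
python3 -c "
from h import *
snap('wrist','wr9')
s=arm.sense();print(s['t'],s['ee_pos'],s['wrist_force'],s['ft_torque'])"
```

```text
t: 12.15
ee_pos: [0.5839, 0.037, 0.281]
tool_rot: [-0.109, 0.109, -0.699, 0.699]
wrist_force: [-1.7, 1.0, -4.4]
gripper_width: 0.0167
12.2 [0.58388701 0.0369656  0.28096127] [-1.97202716  0.49691603 -4.73244358] [ 0.26071059  0.79603814 -0.01748067]
```

View pics/wr9.png

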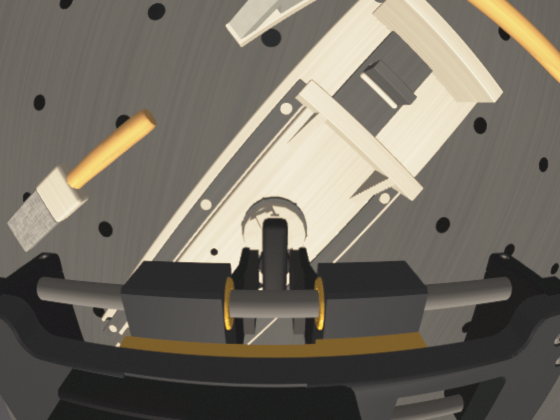

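```bash
python3 -m jog '[{"fingers":0.22,"x":0,"y":0,"z":0,"roll":0},{"fingers":0.22,"x":0,"y":0,"z":0,"roll":0}]'
python3 -c "
from h import *
s=arm.sense();print(s['t'],s['ee_pos'],s['wrist_force'],s['ft_torque'])"
python3 -m jog '[{"fingers":0.25,"x":0,"y":0,"z":0,"roll":0},{"fingers":0.25,"x":0,"y":0,"z":0,"roll":0}]'
python3 -c "
from h import *
snap('side','si10')
im=snap('wrist','wr10')[:,:,::-1]
cv2.imwrite('pics/wr10z.png',cv2.resize(im[190:340,200:350],(600,600),interpolation=cv2.INTER_CUBIC))
s=arm.sense();print(s['t'],s['ee_pos'],s['wrist_force'],s['ft_torque'])"
```

```text
t: 12.45
ee_pos: [0.5843, 0.0369, 0.2815]
tool_rot: [-0.109, 0.108, -0.699, 0.699]
wrist_force: [-1.9, 0.3, -1.8]
gripper_width: 0.0193
12.45 [0.58432867 0.03694466 0.28148852] [-1.91650975  0.29425032 -1.81438223] [-0.04986948  0.57702459 -0.02074056]
t: 12.7
ee_pos: [0.5848, 0.0371, 0.2816]
tool_rot: [-0.11, 0.108, -0.699, 0.699]
wrist_force: [0.8, -0.1, 0.5]
gripper_width: 0.0213
12.8 [0.58463613 0.03713541 0.28141106] [ 0.2596501  -0.12795049 -0.11715856] [-0.00323412  0.1013139  -0.04982017]
```

View pics/wr10z.png

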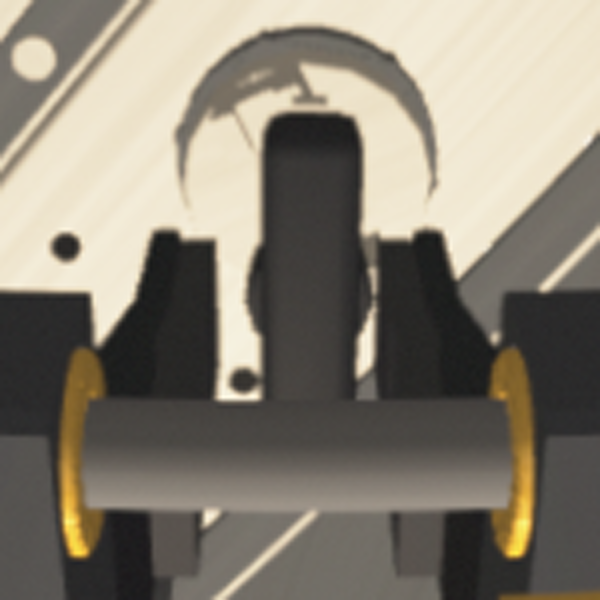

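```bash
python3 -m jog '[{"fingers":0.25,"x":0.0016,"y":0,"z":0,"roll":0},{"fingers":0.22,"x":0,"y":0.001,"z":0,"roll":0},{"fingers":0.22,"x":0,"y":0,"z":0,"roll":0},{"fingers":0.22,"x":0,"y":0,"z":0,"roll":0}]'
python3 -c "
from h import *
im=snap('wrist','wr11')[:,:,::-1]
cv2.imwrite('pics/wr11z.png',cv2.resize(im[190:340,200:350],(600,600),interpolation=cv2.INTER_CUBIC))
s=arm.sense();print(s['t'],s['ee_pos'],s['wrist_force'],s['ft_torque'])"
```

```text
t: 13.3
ee_pos: [0.5828, 0.0366, 0.2798]
tool_rot: [0.109, -0.109, 0.699, -0.699]
wrist_force: [1.1, -0.1, -0.2]
gripper_width: 0.0194
13.35 [0.58276946 0.03662648 0.27985397] [ 1.22114673  0.38666699 -0.13871079] [-0.02200439 -0.17871612  0.01492391]
```

View pics/wr11z.png

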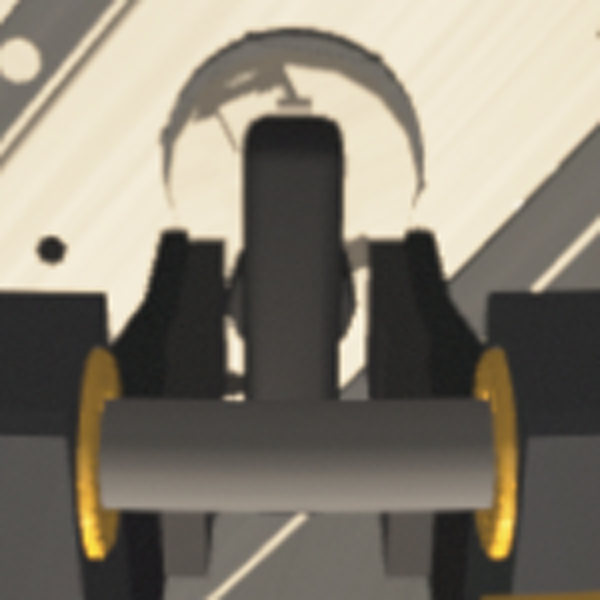

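```bash
python3 -m jog '[{"fingers":0.2,"x":-0.0003,"y":0,"z":0,"roll":0},{"fingers":0.2,"x":0,"y":0,"z":0,"roll":-4},{"fingers":0.2,"x":0,"y":0,"z":0,"roll":-4},{"fingers":0.2,"x":0,"y":0,"z":0,"roll":0}]'
python3 -c "
from h import *
s=arm.sense();print(s['t'],s['ee_pos'],s['wrist_force'],s['ft_torque'])"
python3 -m jog '[{"fingers":0.2,"x":0,"y":0,"z":0,"roll":-3},{"fingers":0.2,"x":0,"y":0,"z":0,"roll":0}]'
python3 -c "
from h import *
s=arm.sense();print(s['t'],s['ee_pos'],s['wrist_force'],s['ft_torque'])"
python3 -m jog '[{"fingers":0.2,"x":0,"y":0,"z":0,"roll":-3},{"fingers":0.2,"x":0,"y":0,"z":0,"roll":0}]'
python3 -c "
from h import *
im=snap('wrist','wr12')[:,:,::-1]
cv2.imwrite('pics/wr12z.png',cv2.resize(im[190:340,200:350],(600,600),interpolation=cv2.INTER_CUBIC))
s=arm.sense();print(s['t'],s['ee_pos'],s['wrist_force'],s['ft_torque'])"
```

```text
t: 13.85
ee_pos: [0.5833, 0.0366, 0.28]
tool_rot: [-0.158, 0.157, -0.689, 0.69]
wrist_force: [2.4, -0.1, -0.2]
gripper_width: 0.0174
13.85 [0.58325178 0.0366485  0.27997104] [ 2.40337503 -0.05085029 -0.21806472] [-0.14326651 -0.63017631 -0.0847206 ]
t: 14.1
ee_pos: [0.5832, 0.0366, 0.28]
tool_rot: [-0.175, 0.174, -0.685, 0.685]
wrist_force: [3.6, -0.2, -1.1]
gripper_width: 0.0176
14.1 [0.58322385 0.03663558 0.27999952] [ 3.58355018 -0.19058596 -1.12605288] [-0.20681694 -0.78108421  0.03239863]
t: 14.35
ee_pos: [0.5832, 0.0366, 0.28]
tool_rot: [-0.193, 0.192, -0.68, 0.68]
wrist_force: [3.6, -1.0, -0.6]
gripper_width: 0.0173
14.4 [0.58318806 0.03662554 0.28002474] [ 3.63192934 -0.56148814 -0.28509149] [-0.25360739 -0.87675277 -0.04831061]
```

View pics/wr12z.png

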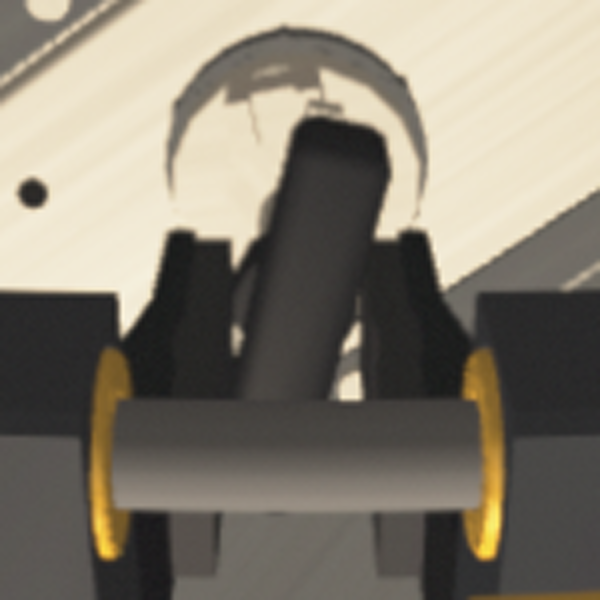

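```bash
S='
from h import *
s=arm.sense();r=R()[:,0];print("##",s["t"],np.round(s["ee_pos"],4),np.round(s["wrist_force"],1),np.round(s["ft_torque"],2),round(np.degrees(np.arctan2(r[1],r[0]))%360,1))'
echo "$S" > st.py
python3 -m jog '[{"fingers":0.2,"x":0,"y":0,"z":0,"roll":-3},{"fingers":0.2,"x":0,"y":0,"z":0,"roll":0}]'>/dev/null; python3 st.py
python3 -m jog '[{"fingers":0.2,"x":0,"y":0,"z":0,"roll":-3},{"fingers":0.2,"x":0,"y":0,"z":0,"roll":0}]'>/dev/null; python3 st.py
python3 -m jog '[{"fingers":0.2,"x":0,"y":0,"z":0,"roll":-3},{"fingers":0.2,"x":0,"y":0,"z":0,"roll":0}]'>/dev/null; python3 st.py
python3 -c "
from h import *
im=snap('wrist','wr13')[:,:,::-1]
cv2.imwrite('pics/wr13z.png',cv2.resize(im[190:340,200:350],(600,600),interpolation=cv2.INTER_CUBIC))"
```

```text
## 14.65 [0.5832 0.0366 0.28  ] [ 4.3 -0.7  1.2] [-0.34 -1.05 -0.07] 214.6
## 14.9 [0.5832 0.0366 0.28  ] [ 4.1 -0.2 -0.1] [-0.41 -1.1  -0.05] 217.6
## 15.15 [0.5831 0.0366 0.28  ] [ 5.  -1.1  0.1] [-0.36 -1.19 -0.06] 220.6
```

View pics/wr13z.png

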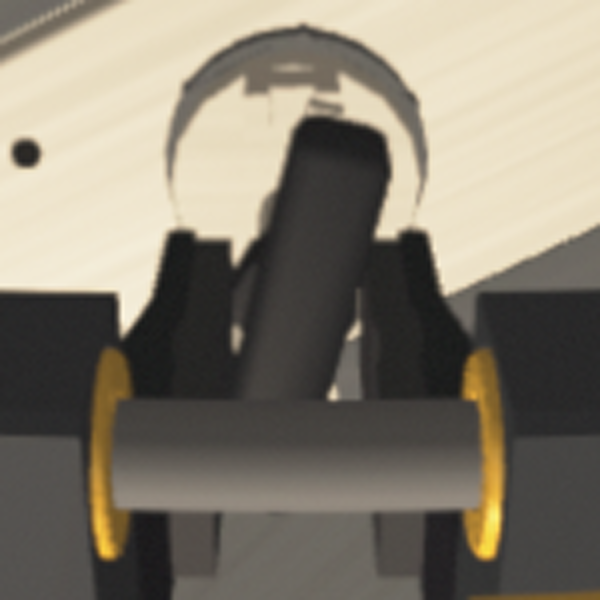

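```bash

python3 -m jog '[{"fingers":0.2,"x":-0.0005,"y":0,"z":0.0004,"roll":-1},{"fingers":0.2,"x":0,"y":0,"z":0,"roll":-1},{"fingers":0.2,"x":0,"y":0,"z":0,"roll":0}]'>/dev/null; python3 st.py
python3 -m jog '[{"fingers":0.2,"x":0,"y":0,"z":0,"roll":-2},{"fingers":0.2,"x":0,"y":0,"z":0,"roll":0}]'>/dev/null; python3 st.py
python3 -m jog '[{"fingers":0.2,"x":0,"y":0,"z":0,"roll":-2},{"fingers":0.2,"x":0,"y":0,"z":0,"roll":0}]'>/dev/null; python3 st.py
python3 -c "
from h import *
im=snap('wrist','wr14')[:,:,::-1]
cv2.imwrite('pics/wr14z.png',cv2.resize(im[190:340,200:350],(600,600),interpolation=cv2.INTER_CUBIC))"
```

```text
## 15.575 [0.5834 0.0366 0.2799] [ 2.9 -1.   1.7] [-0.33 -0.83 -0.11] 222.7
## 15.825 [0.5834 0.0367 0.2799] [ 3.6 -1.   1.9] [-0.28 -0.73 -0.16] 224.7
## 16.075 [0.5834 0.0367 0.2798] [ 2.8 -1.4  2.9] [-0.28 -0.64 -0.04] 226.7
```

View pics/wr14z.png

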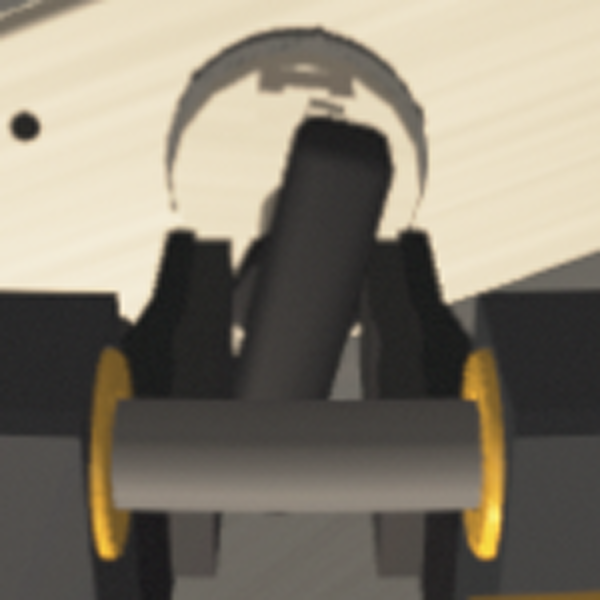

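```bash

python3 -m jog '[{"fingers":0.2,"x":0,"y":0,"z":0,"roll":-2},{"fingers":0.2,"x":0,"y":0,"z":0,"roll":0}]'>/dev/null; python3 st.py
python3 -m jog '[{"fingers":0.2,"x":0,"y":0,"z":0,"roll":-2},{"fingers":0.2,"x":0,"y":0,"z":0,"roll":0}]'>/dev/null; python3 st.py
python3 -m jog '[{"fingers":0.2,"x":0,"y":0,"z":0,"roll":-2},{"fingers":0.2,"x":0,"y":0,"z":0,"roll":0}]'>/dev/null; python3 st.py
python3 -c "
from h import *
im=snap('wrist','wr15')[:,:,::-1]
cv2.imwrite('pics/wr15z.png',cv2.resize(im[190:340,200:350],(600,600),interpolation=cv2.INTER_CUBIC))"
```

```text
## 16.375 [0.5834 0.0367 0.2797] [ 2.3 -0.8  2.1] [-0.3  -0.65 -0.1 ] 228.7
## 16.625 [0.5834 0.0366 0.2795] [ 2.7 -1.2  0.6] [-0.29 -0.8  -0.12] 230.7
## 16.875 [0.5832 0.0368 0.2793] [ 2.8  0.1 -0.2] [ 0.16 -0.51 -0.  ] 232.7
```

View pics/wr15z.png

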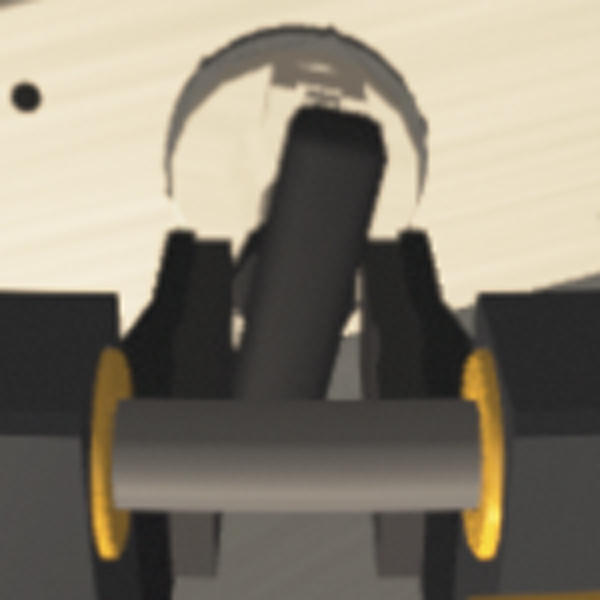

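```bash

python3 -m jog '[{"fingers":0.26,"x":0,"y":0,"z":0,"roll":5},{"fingers":0.3,"x":0,"y":0,"z":0,"roll":0},{"fingers":0.35,"x":0,"y":0,"z":0,"roll":0}]'>/dev/null; python3 st.py
python3 -c "
from h import *
im=snap('wrist','wr16')[:,:,::-1]
cv2.imwrite('pics/wr16z.png',cv2.resize(im[190:340,200:350],(600,600),interpolation=cv2.INTER_CUBIC))
im=snap('side','si16')[:,:,::-1]
cv2.imwrite('pics/si16z.png',cv2.resize(im[140:240,230:330],(600,600),interpolation=cv2.INTER_CUBIC))"
```

```text
## 17.3 [0.583  0.0366 0.2794] [-0.6 -0.5 -0.1] [-0.06  0.15 -0.01] 227.8
```

View pics/wr16z.png

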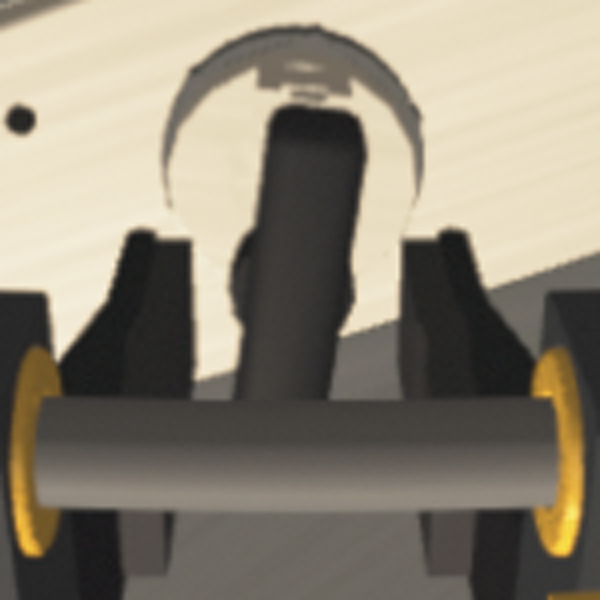

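View pics/si16z.png

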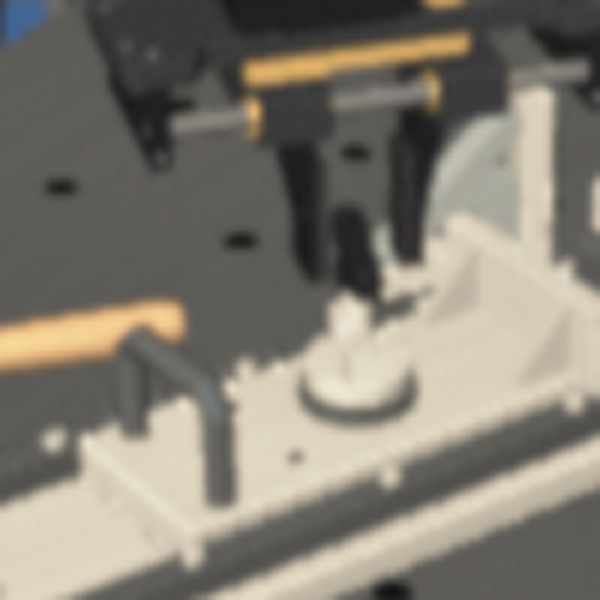

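```bash

python3 -m jog '[{"fingers":0.5,"x":0,"y":-0.02,"z":0,"roll":0},{"fingers":0.6,"x":0,"y":-0.04,"z":0,"roll":0},{"fingers":0.6,"x":0,"y":-0.04,"z":0,"roll":0},{"fingers":0.6,"x":0,"y":0,"z":0,"roll":0}]'>/dev/null; python3 st.py
python3 -c "
from h import *
im=snap('wrist','wr17')[:,:,::-1]
print(proj('wrist',[.5835,.0368,.1]))
cv2.imwrite('pics/wr17z.png',cv2.resize(im[140:290,200:350],(600,600),interpolation=cv2.INTER_CUBIC))
im=snap('side','si17')[:,:,::-1]
cv2.imwrite('pics/si17z.png',cv2.resize(im[140:240,230:330],(600,600),interpolation=cv2.INTER_CUBIC))
im0=cv2.imread('pics/side0.png')
cv2.imwrite('pics/si0zz.png',cv2.resize(im0[140:240,230:330],(600,600),interpolation=cv2.INTER_CUBIC))
for z in (.085,.0945,.098,.101,.1015,.105): print(z,(proj('side',[.5835,.0368,z])-[230,140])*6)
"
```

```text
## 17.9 [0.584  0.0367 0.3838] [-0.2 -0.2 -0.5] [ 0.02  0.19 -0.02] 227.8
[275.22958017 214.22889507]
0.085 [354.10492063 285.49379934]
0.0945 [353.95776263 264.05576716]
0.098 [353.90324474 256.1135799 ]
0.101 [353.85638489 249.28701949]
0.1015 [353.84856319 248.14755175]
0.105 [353.79371726 240.15757519]
```

View pics/wr17z.png

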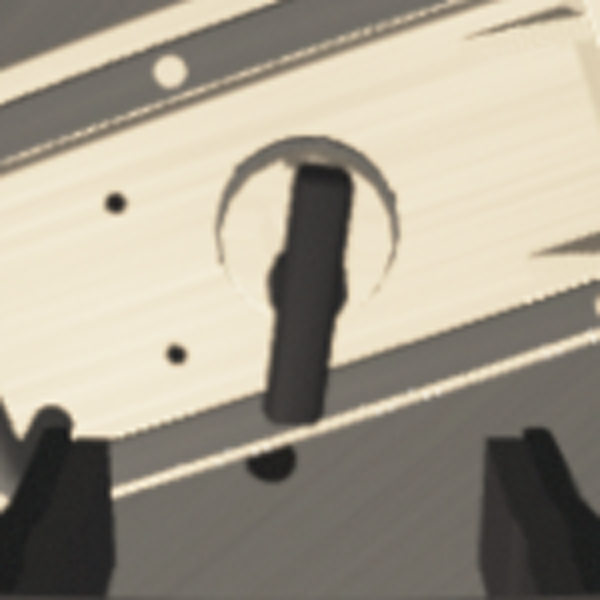

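View pics/si17z.png

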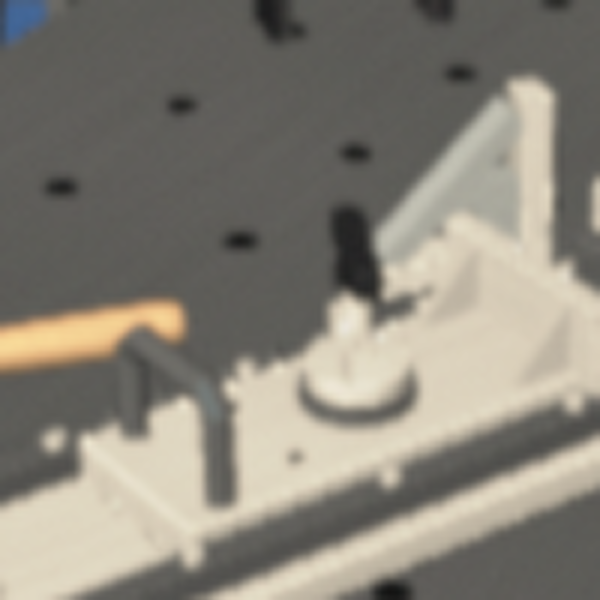

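View pics/si0zz.png

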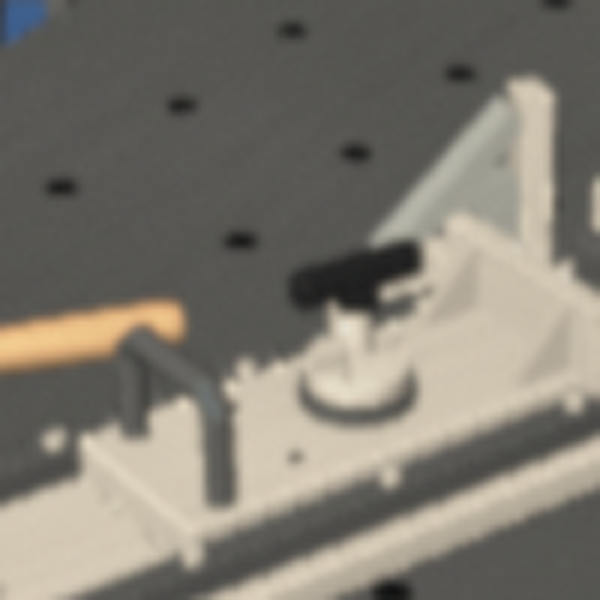

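```bash

python3 -m jog '[{"fingers":0.6,"x":-0.04,"y":0,"z":-0.0146,"roll":0},{"fingers":0.5,"x":-0.04,"y":0,"z":-0.0146,"roll":0},{"fingers":0.5,"x":0,"y":0,"z":0,"roll":-9.8},{"fingers":0.5,"x":0,"y":0.02,"z":0,"roll":-9.8},{"fingers":0.5,"x":0,"y":0.03,"z":0,"roll":0},{"fingers":0.5,"x":0,"y":0,"z":0,"roll":0}]'>/dev/null; python3 st.py
python3 -c "
from h import *
im=snap('wrist','wr18')[:,:,::-1]
print(proj('wrist',[.616,.115,.088]))
im=snap('side','si18')[:,:,::-1]
cv2.imwrite('pics/si18z.png',cv2.resize(im[120:270,200:350],(600,600),interpolation=cv2.INTER_CUBIC))
"
```

```text
## 18.75 [0.6147 0.1151 0.3256] [ 0.3 -0.2  0. ] [-0.08  0.08 -0.  ] 247.3
[273.07204186 229.28688917]
```

View pics/wr18.png

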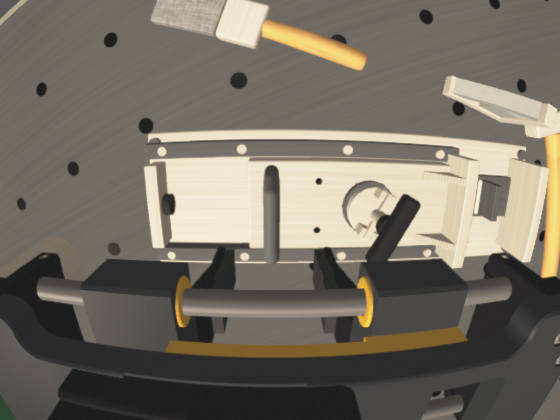

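View pics/si18z.png

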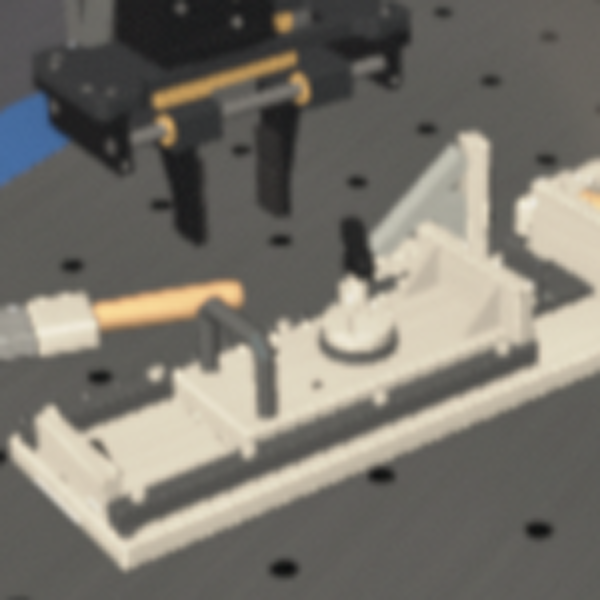

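```bash
python3 -c "
from h import *
for u in [(271,213),(271,167),(271,262)]: print(wray(u,.086))
for u in [(155,205),(165,203)]: print(wray(u,.05))
"; python3 st.py
```

```text
[0.62804564 0.11248083 0.086     ]
[0.65868472 0.09959157 0.086     ]
[0.59228357 0.12755891 0.086     ]
[0.66329154 0.20683552 0.05      ]
[0.66121485 0.19738627 0.05      ]
## 18.85 [0.6159 0.1155 0.3294] [0.6 0.4 0.4] [-0.04  0.13  0.02] 247.3
```

```bash

python3 -m jog '[{"fingers":0.45,"x":-0.0015,"y":0,"z":0.009,"roll":0},{"fingers":0.45,"x":0,"y":0.025,"z":0,"roll":0},{"fingers":0.45,"x":0,"y":0.02,"z":0,"roll":0},{"fingers":0.45,"x":0,"y":0.02,"z":0,"roll":0},{"fingers":0.45,"x":0,"y":0.015,"z":0,"roll":0},{"fingers":0.45,"x":0,"y":0,"z":0,"roll":0}]'>/dev/null; python3 st.py
python3 -c "
from h import *
im=snap('wrist','wr19')[:,:,::-1]
im=snap('side','si19')[:,:,::-1]
cv2.imwrite('pics/si19z.png',cv2.resize(im[120:270,200:350],(600,600),interpolation=cv2.INTER_CUBIC))
"; python3 st.py
```

```text
## 19.6 [0.6247 0.1132 0.249 ] [ 0.1  0.2 -0.1] [-0.06  0.12  0.04] 247.3
## 19.7 [0.6251 0.1135 0.2506] [0.4 0.4 0.2] [-0.11  0.06 -0.05] 247.3
```

View pics/wr19.png

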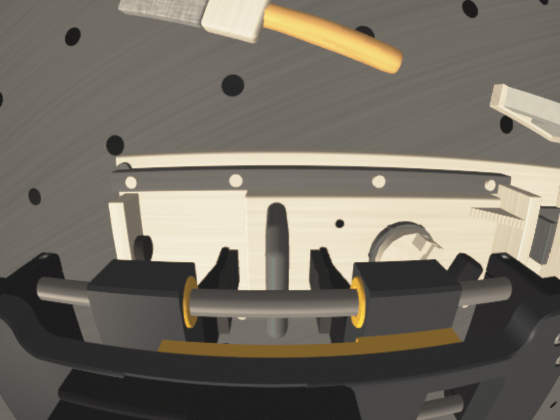

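View pics/si19z.png

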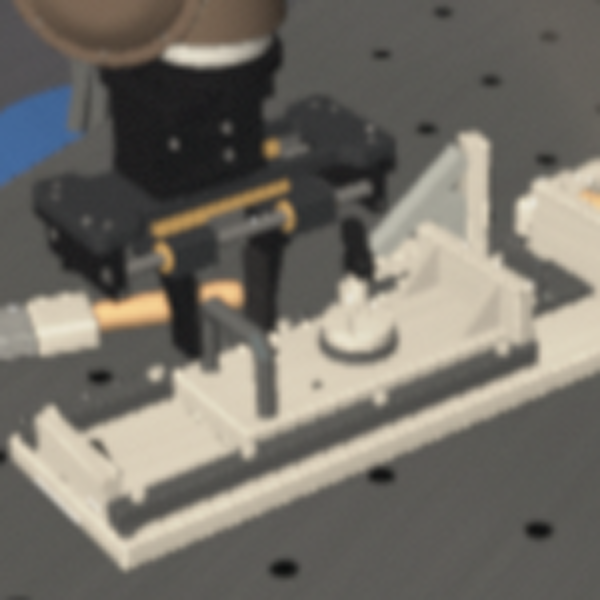

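```bash

python3 -m jog '[{"fingers":0.22,"x":0,"y":0,"z":0,"roll":0},{"fingers":0.22,"x":0,"y":0,"z":0,"roll":0},{"fingers":0.22,"x":0,"y":0,"z":0,"roll":0},{"fingers":0.22,"x":-0.002,"y":0,"z":0,"roll":0},{"fingers":0.22,"x":-0.003,"y":0,"z":0,"roll":0}]'; python3 st.py
python3 -m jog '[{"fingers":0.22,"x":-0.003,"y":0,"z":0,"roll":0},{"fingers":0.22,"x":-0.003,"y":0,"z":0,"roll":0}]'>/dev/null; python3 st.py
python3 -m jog '[{"fingers":0.22,"x":-0.003,"y":0,"z":0,"roll":0},{"fingers":0.22,"x":-0.003,"y":0,"z":0,"roll":0}]'>/dev/null; python3 st.py
python3 -c "
from h import *
im=snap('wrist','wr20')
im=snap('side','si20')[:,:,::-1]
cv2.imwrite('pics/si20z.png',cv2.resize(im[120:270,200:350],(600,600),interpolation=cv2.INTER_CUBIC))"
```

```text
t: 20.32
ee_pos: [0.6264, 0.1174, 0.2498]
tool_rot: [-0.391, 0.393, -0.588, 0.589]
wrist_force: [-0.7, -3.4, 1.7]
gripper_width: 0.0194
## 20.325 [0.6264 0.1174 0.2498] [-0.7 -3.4  1.7] [-1.1   0.32 -0.04] 247.3
## 20.575 [0.6288 0.1234 0.2499] [-1.  -3.1  1.4] [-1.01  0.41  0.05] 247.3
## 20.825 [0.6312 0.1293 0.2499] [-1.5 -2.5  2.9] [-0.98  0.44 -0.05] 247.3
```

View pics/si20z.png

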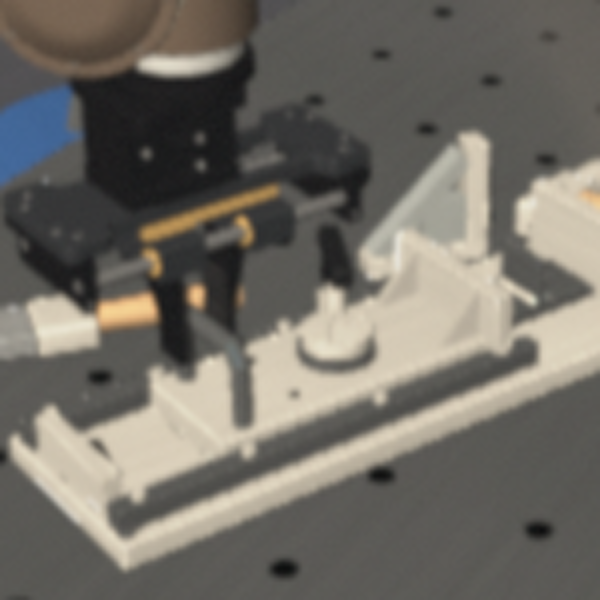

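View pics/wr20.png

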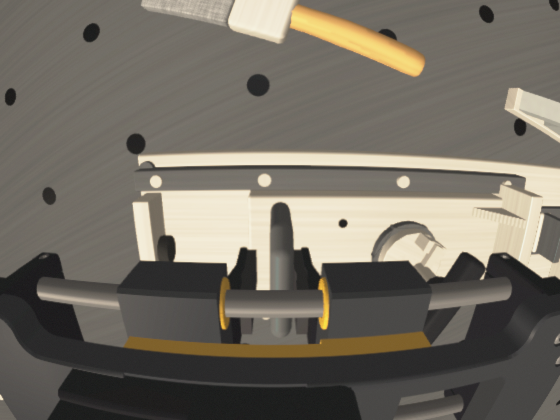

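```bash

python3 -m jog '[{"fingers":0.22,"x":-0.005,"y":0,"z":0,"roll":0},{"fingers":0.22,"x":-0.006,"y":0,"z":0,"roll":0},{"fingers":0.22,"x":-0.006,"y":0,"z":0,"roll":0},{"fingers":0.22,"x":-0.006,"y":0,"z":0,"roll":0}]'>/dev/null; python3 st.py
python3 -m jog '[{"fingers":0.22,"x":-0.006,"y":0,"z":0,"roll":0},{"fingers":0.22,"x":-0.006,"y":0,"z":0,"roll":0},{"fingers":0.22,"x":-0.005,"y":0,"z":0,"roll":0},{"fingers":0.22,"x":-0.004,"y":0,"z":0,"roll":0},{"fingers":0.22,"x":-0.003,"y":0,"z":0,"roll":0}]'>/dev/null; python3 st.py
python3 -c "
from h import *
im=snap('wrist','wr21')
im=snap('side','si21')[:,:,::-1]
cv2.imwrite('pics/si21z.png',cv2.resize(im[120:270,200:350],(600,600),interpolation=cv2.INTER_CUBIC))"
```

```text
## 21.425 [0.6402 0.1507 0.2497] [-1.1 -3.8  2.5] [-1.09  0.29 -0.02] 247.3
## 22.05 [0.6494 0.1727 0.2497] [ 0.3 -2.9  1.2] [-1.08  0.25  0.  ] 247.3
```

View pics/wr21.png

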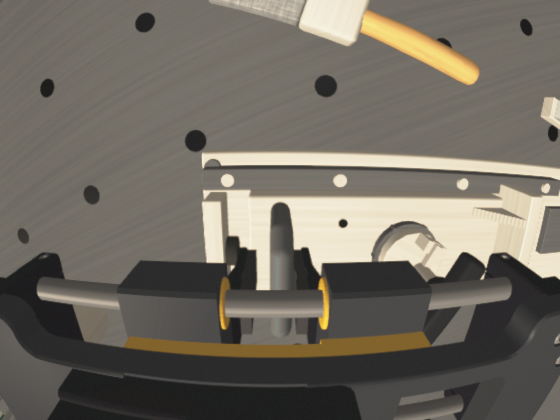

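View pics/si21z.png

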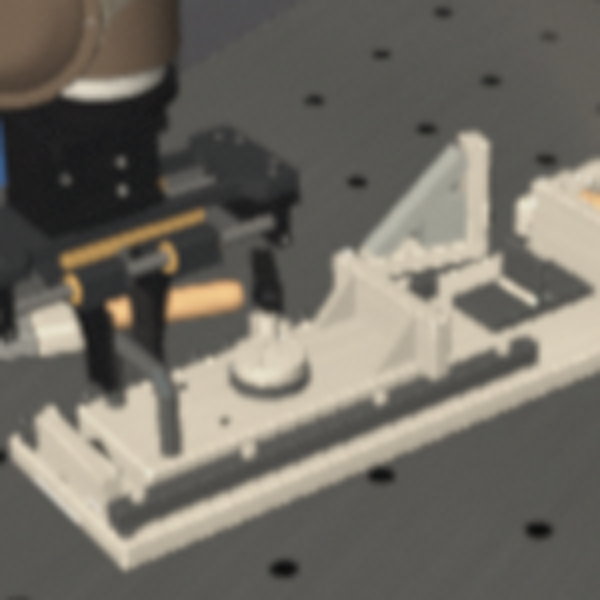

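```bash

python3 -m jog '[{"fingers":0.22,"x":-0.002,"y":0,"z":0,"roll":0},{"fingers":0.22,"x":-0.002,"y":0,"z":0,"roll":0}]'>/dev/null; python3 st.py
python3 -m jog '[{"fingers":0.22,"x":-0.0015,"y":0,"z":0,"roll":0},{"fingers":0.22,"x":-0.0015,"y":0,"z":0,"roll":0}]'>/dev/null; python3 st.py
python3 -m jog '[{"fingers":0.22,"x":-0.001,"y":0,"z":0,"roll":0},{"fingers":0.22,"x":0,"y":0,"z":0,"roll":0}]'>/dev/null; python3 st.py
```

```text
## 22.4 [0.6508 0.176  0.2497] [-0.3 -3.1  0.4] [-1.06  0.24  0.02] 247.3
## 22.65 [0.652  0.1789 0.2497] [-0.6 -3.4  1. ] [-1.    0.24 -0.03] 247.3
## 22.9 [0.6524 0.1799 0.2497] [-0.2 -2.9  0.6] [-0.94  0.25  0.01] 247.3
```

```bash

python3 -m jog '[{"fingers":0.22,"x":-0.001,"y":0,"z":0,"roll":0},{"fingers":0.22,"x":0,"y":0,"z":0,"roll":0}]'>/dev/null; python3 st.py
python3 -m jog '[{"fingers":0.22,"x":-0.001,"y":0,"z":0,"roll":0},{"fingers":0.22,"x":0,"y":0,"z":0,"roll":0}]'>/dev/null; python3 st.py
python3 -c "
from h import *
im=snap('wrist','wr22')[:,:,::-1]
cv2.imwrite('pics/wr22z.png',cv2.resize(im[150:300,180:330],(600,600),interpolation=cv2.INTER_CUBIC))"
```

```text
## 23.15 [0.6527 0.1803 0.2497] [-0.4 -4.7  1.5] [-1.54  0.31  0.04] 247.3
## 23.4 [0.6529 0.1807 0.2496] [-0.4 -6.9  1.4] [-2.02  0.35  0.04] 247.3
```

View pics/wr22z.png

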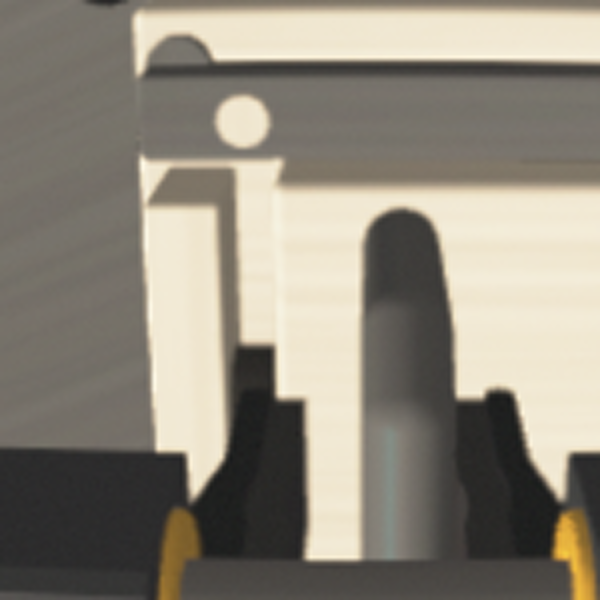

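```bash

python3 -m jog '[{"fingers":0.22,"x":-0.001,"y":0,"z":0,"roll":0},{"fingers":0.22,"x":0,"y":0,"z":0,"roll":0},{"fingers":0.22,"x":0,"y":0,"z":0,"roll":0},{"fingers":0.22,"x":0,"y":0,"z":0,"roll":0}]'>/dev/null; python3 st.py
python3 -m jog '[{"fingers":0.22,"x":0.002,"y":0,"z":0,"roll":0},{"fingers":0.22,"x":0.002,"y":0,"z":0,"roll":0},{"fingers":0.26,"x":0.002,"y":0,"z":0,"roll":0},{"fingers":0.28,"x":0.0,"y":0,"z":0,"roll":0}]'>/dev/null; python3 st.py
python3 -c "
from h import *
im=snap('wrist','wr23')[:,:,::-1]
cv2.imwrite('pics/wr23z.png',cv2.resize(im[150:300,180:330],(600,600),interpolation=cv2.INTER_CUBIC))"
```

```text
## 23.95 [0.6532 0.1811 0.2496] [-1.4 -8.2  2.2] [-2.43  0.42  0.02] 247.3
## 24.45 [0.6513 0.1776 0.2499] [ 0.7 -0.4 -0.1] [-0.13  0.15 -0.01] 247.3
```

View pics/wr23z.png

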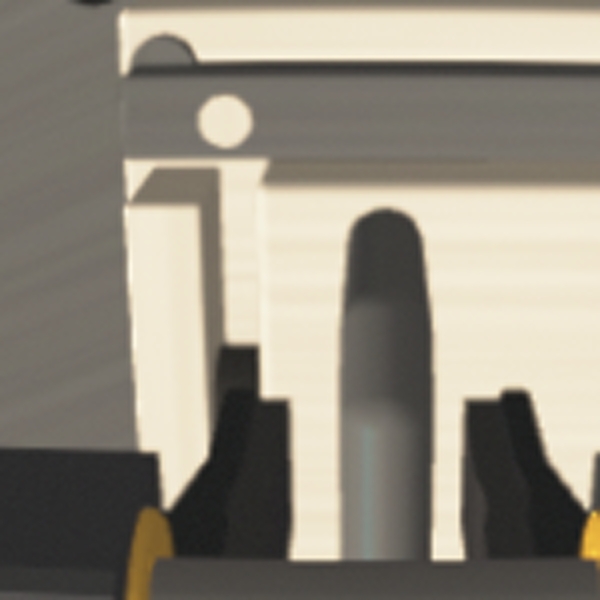

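Handle free on both sides (341–433 between fingers at 290 and 465). Lift straight up with modest clearance, then check.

```bash

python3 -m jog '[{"fingers":0.32,"x":0,"y":0,"z":0,"roll":0},{"fingers":0.35,"x":0,"y":-0.01,"z":0,"roll":0},{"fingers":0.35,"x":0,"y":-0.02,"z":0,"roll":0},{"fingers":0.35,"x":0,"y":-0.04,"z":0,"roll":0},{"fingers":0.35,"x":0,"y":-0.05,"z":0,"roll":0},{"fingers":0.35,"x":0,"y":0,"z":0,"roll":0},{"fingers":0.35,"x":0,"y":0,"z":0,"roll":0}]'>/dev/null; python3 st.py
python3 -c "
from h import *
im=snap('wrist','wr24')
im=snap('side','si24')[:,:,::-1]
cv2.imwrite('pics/si24z.png',cv2.resize(im[120:270,200:350],(600,600),interpolation=cv2.INTER_CUBIC))
snap('scene','sc24')
ax=np.array([.5835,.0368])+.07*np.array([np.cos(np.radians(67.5)),np.sin(np.radians(67.5))])
for z in (.092,.1015,.105): print(z,(proj('side',[*ax,z])-[200,120])*4)
"
```

```text
## 25.375 [0.6509 0.1769 0.37  ] [ 0.5 -0.3 -0.7] [-0.07  0.19  0.02] 247.3
0.092 [254.91947754 296.50458988]
0.1015 [254.39406178 281.85985053]
0.105 [254.19937512 276.43341363]
```

View pics/wr24.png

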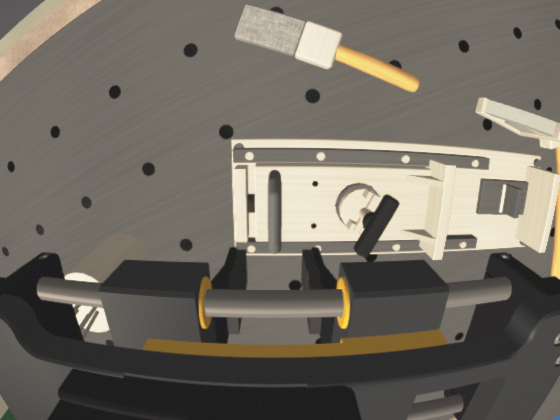

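View pics/si24z.png

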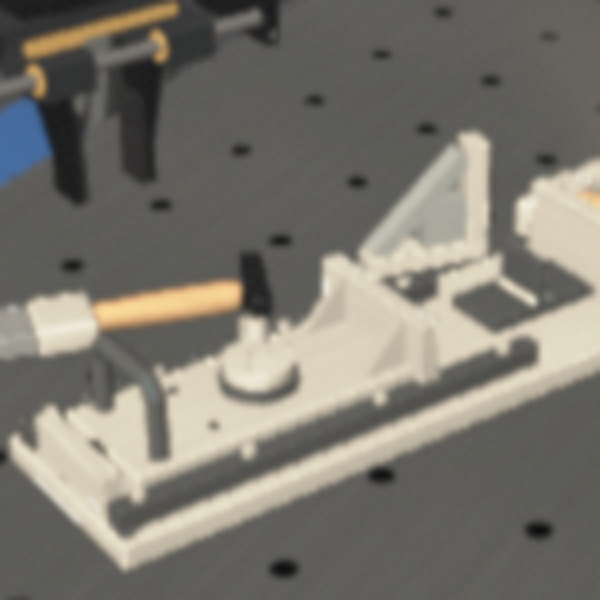

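View pics/sc24.png

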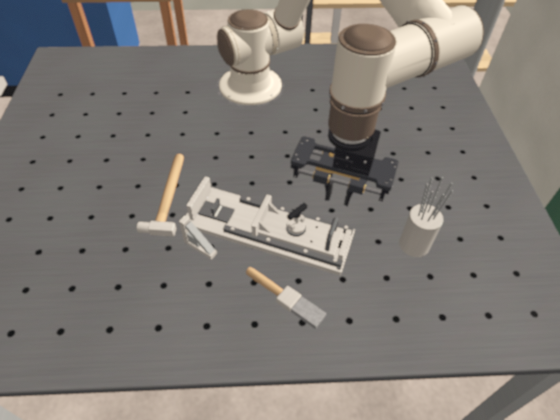

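```bash
python3 -c "
from cell import arm
print(arm.close_job())"
```

```text
the job is handed in; nothing more can be done
None
```

The jig is open and I handed the job in at about 25.5 s of the 72 s allowed. The hand-in reports no verdict, so what follows rests on my own checks.

**What I did**
- **Plunger:** I lifted the T-grip about 15 mm and turned it anticlockwise onto the land. I then loosened the fingers and nudged it round in 2–3° steps until the key dropped into the rest notch, about 70° round. I let go and backed the gripper off.
- **Jaw:** I hooked the open fingers over the handle and slid the jaw back, about 70 mm in all, against about 3 N of friction. I stopped when the push reached about 8 N on the buffer, then freed the handle and lifted clear.

**What the last checks showed**
- **Plunger lift:** the side camera put the grip at the height expected for a 9.5 mm lift, the notch value, both before (about 9 mm) and after the slide. The images resolve this only to about 1 mm. The force drop during the turn and the free slide of the jaw agree with it.
- **Jaw position:** the side camera fits a jaw opening of 70 mm, and the wrist camera shows the jaw up against the buffer.
- **Surroundings:** by eye, the bracket and the four bystanders look where they were. I did not measure their positions.
- **Robot:** the gripper is clear of everything, with forces near zero.

**What went wrong on the way:** my first grip was too low and closed on the hub under the bar, so I opened and regripped 9 mm higher. While turning I also saw up to 5 N of sideways force from a small centring error, which I trimmed out.

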